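# Clear the comb off the ball trough and scoop the drop balls into the gauge case

## Robot

A 6-joint arm with a two-finger parallel gripper is mounted at the origin on the work surface. World frame = base frame: x ahead of the robot, y to its left, z up, the work surface at z = 0. Lengths are in m, angles in rad, forces in N, time in s.
With the tool pointing down it reaches from about 0.325 to 0.85 m from the base axis. Payload 4.4 kg.
Tool frame: the origin (TCP) lies at the centre of the arm's flange, where the gripper is bolted on; the fingertips stand 199 mm ahead of it and the grasp point (between the pads) lies 180 mm ahead of it; z points along the fingers, y is the line along which they close (so a half turn about z gives the same grasp; the last joint's range is limited). The gripper opens to 94 mm and grips with 3 to 60 N. Pads are 16 mm wide; open, the fingers measure 119 mm over their backs; the gripper's body (75 mm by 177 mm) begins 78 mm behind the grasp point.
Start: joints at [-1.482, 0.207, 1.542, -0, 1.393, -0.15], TCP at [0.136, -0.559, 0.405] pointing down, gripper open.
Joint ranges: [-2.73, 2.73], [-0.86, 2.22], [0.23, 2.46], [-1.11, 4.25], [0.08, 2.63], [-2.82, 2.82]. Speed limits (rad/s): [2.79, 2.79, 3.14, 3.14, 3.14, 3.14].

## Interface

Orientations are given as a unit quaternion [x, y, z, w].
In Python, from plant import * gives the robot as it stands. The module is installed in compiled form; this text tells all that it offers.
- The arm moves only by the tool jog_arm, never from a script. Its argument "rows" is a list of rows, each an object with "delta_pos": the shift along the tool's x, y, z each as a share of 250 mm, from -1 to 1, a list of three; "roll": the turn about the tool's z as a share of 0.5 rad, from -1 to 1; "claw": the closure, from 0 (fully open) to 1 (shut). A call has 1 to 5 rows; each row is the pose to reach, as a shift and turn from the pose commanded when the call began, along the tool's axes at that moment; what a row does not reach only later rows make up. A row lasts 1/10 s, in which the tool goes at most 50 mm and 8.59 degrees, less where a joint would pass 70% of its speed; a pose out of reach is approached as far as the arm can. A call with a number of a shift or a turn outside -1 to 1 is refused whole. A call with a gripper value outside its range is refused whole. The fingers move at their own pace and stop on an object; "force" is the grip in N (left out, the last holds). Time passes only in rows, so rows that repeat a pose let the fingers close. It gives the time, the measured TCP pose, the force, the opening and the grip force at its end, in the units of the state.
- sense(): the state, without advancing time (a new reading comes with each control period).
- camera(name): name is "scene" or "top" or "wrist"; returns a dict with "color" (420x560x3 uint8, red, green, blue), "K" (3x3 intrinsics, pixels), "extrinsics" (4x4, takes a point from camera to world coordinates); the wrist camera has in their place "mount" (4x4, takes a point from camera to tool coordinates, whose origin is the TCP and whose axes are the flange's). Camera axes: x right, y up, looking along -z (the intrinsics and any distortion apply to the point x, -y, -z); pixel columns grow to the right and rows downward; lengths in m; the calibration is good to about 2 mm. The wrist camera is an equidistant fisheye: a pixel r from the principal point sees the ray r / f radians off the axis. A picture is of the moment at which its call begins: read the wrist's pose just before it. There is no depth.
- finish_job(): hands the job in; it is judged then, once.
The state is a dict: "t": time; "joint_pos": joint angles; "qvel": joint speeds; "effort": joint torques, N m; "eef_pos": TCP position; "orientation": TCP orientation; "contact_force": force on the tool from outside, world axes, zero at the start; "torque": the same for the moment, N m; "width": finger opening in m; "grasp_force": force on a finger pad.
Only numpy, scipy, OpenCV 4.12 (cv2) and the standard library are available. Lean on these libraries where they do the work, as an engineer would, in place of code of your own. Each camera call takes 0.05 s, during which the arm holds its last target. There are 200 camera calls.

## Task

Lift the brass pitch comb off the blue trough and lay it squarely on top of the other brass comb, edges lined up. Then use the scoop to carry all four yellow drop balls from the trough into the open aluminium case, without touching a ball with the gripper, and set the scoop back down flat on the shelf, level and let go. Leave the plug gauge, the ring gauge and the yellow thread protector cap standing where they are.

Things in the scene. Friction and masses are not known exactly. Their poses are not given: they have to be found in the camera images.
- trough: Fixed blue steel trough, 240 mm long (x), 114 mm wide (y), open on top; front (-x) roughly towards the robot. Origin: centre of underside. Floor surface at z = 6 mm, flat inside from x = -115 to +85 mm, 104 mm wide inside; side walls 5 mm thick, tops at z = 52 mm; front wall only 28 mm high. At the far end a plane ramp rises at 55 degrees from the floor at x = +85 mm up to z = 52 mm.
- case: Fixed open aluminium case, 160 mm (x) by 150 mm (y), 65 mm high, walls and floor 4 to 5 mm thick, grey lining. Origin: centre of its underside. The balls go in here.
- scoop: Loose steel scoop, 0.22 kg, red handle. Origin: centre of pan's underside, x towards the lip. Pan 100 mm long (lip at x = +50), 90 mm wide outside, 84 inside, floor 2.5 mm; rear wall 48 mm high; side walls 38 mm high to x = 0, 22 mm to x = +30, none beyond. Behind it a level handle bar 20 mm wide (y), 24 mm tall, x = -55 to -150 mm, centred 80 mm above the underside.
- scoop_grip (a point): Point in the middle of the scoop's handle bar: scoop frame (-95, 0, 80) mm.
- scoop_lip (a point): Middle of the scoop's front lip, at its underside: scoop frame (50, 0, 0) mm.
- comb_top: Loose brass pitch comb (flat toothed plate), 40 mm (x) by 150 mm (y) by 8 mm thick, 0.25 kg, lying at the start across the trough on its two side walls. Origin: centre of its underside.
- comb_base: The other loose brass comb, the same size, lying flat on the shelf. Origin: centre of its underside. comb_top is to lie squarely on it.
- plug_gauge: Bystander: plug gauge standing upright, 125 mm tall; lower cylinder 48 mm diameter, blue grip 30 mm, head 38 mm. Origin: centre of its foot. Stands near comb_base.
- ring_gauge: Bystander: bright steel ring gauge lying flat, 72 mm diameter, 24 mm high. Origin: centre of its underside. Lies ahead of the scoop's lip.
- cap: Bystander: yellow plastic thread protector cap standing on the shelf, 60 mm diameter, 50 mm high. Origin: centre of its underside. Stands before the case, on the robot's side.
- ball0: Loose yellow drop ball, 38 mm diameter, about 35 g. Origin: its centre. Starts on the trough floor, in its far half (x above 0).
- ball1: Loose yellow drop ball, 38 mm diameter, about 35 g. Origin: its centre. Starts on the trough floor, in its far half (x above 0).
- ball2: Loose yellow drop ball, 38 mm diameter, about 35 g. Origin: its centre. Starts on the trough floor, in its far half (x above 0).
- ball3: Loose yellow drop ball, 38 mm diameter, about 35 g. Origin: its centre. Starts on the trough floor, in its far half (x above 0).
There are look-alikes about, which are no part of the job. What is shaped like the ball3 but orange is not meant. Leave any turquoise look-alike of the comb_base alone.

How it is judged:
By the outcome, as a careful person would: the job done as asked, in the order asked, and still so for the second after the job is handed in, with the robot touching nothing.
It also fails if it takes over 72 s, if anything falls off the work surface, if the arm or the gripper's body presses on something with over 40 N, if the wrist force passes 120 N, or if a joint passes its speed limit or range.

## Working session

There is one attempt and no reset: what is moved stays moved. The work goes in short steps, Python scripts to look and compute and a tool call to move; the robot and the scene stay as the last step left them, time stands still between calls to the robot, and variables do not carry over. Pictures are saved under pics/ and viewed, at most 10 in all, crops included, and the job is handed in when it is done.

Besides the shell and the picture viewer there is one more tool, called after ">>>" as a command line: name --argument value ..., lists and objects as JSON in quotes. jog_arm: Moves the arm, as the interface text tells. Shift numbers are shares of 250 mm and turn numbers shares of 0.5 rad, none past 1 either way. Its arguments: {"type":"object","properties":{"rows":{"type":"array"},"force":{"type":"number"}},"required":["rows"]}

```bash
mkdir -p pics
python3 - <<'E'
from plant import *
import cv2,numpy as np
s=sense();print(s)
for n in("top","scene"):
    c=camera(n);cv2.imwrite(f"pics/{n}0.png",cv2.resize(c["color"][:,:,::-1],(800,600),interpolation=cv2.INTER_CUBIC));np.savez(f"{n}.npz",**{k:v for k,v in c.items()})
    print(n,c["K"].tolist(),np.round(c["extrinsics"],4).tolist(),[k for k in c])
E
```

```text
{'t': 0.0, 'joint_pos': array([-1.48246967e+00,  2.07391039e-01,  1.54290731e+00, -5.84059539e-06,
        1.39351980e+00, -1.50503575e-01]), 'qvel': array([ 0.00071281,  0.00055773,  0.0004937 , -0.00056985, -0.00074294,
        0.00189526]), 'effort': array([ 1.60181130e-04, -3.70873225e+01, -2.81416619e+01,  6.98546413e-02,
        3.62828665e-02, -1.76490603e-04]), 'eef_pos': array([ 0.13598008, -0.55832415,  0.4035289 ]), 'orientation': array([ 9.92877807e-01,  1.19131952e-01,  3.17154133e-05, -1.11229750e-03]), 'contact_force': array([-0.23296362, -0.62152311, -0.6975774 ]), 'torque': array([-0.05025837, -0.00255399, -0.0005108 ]), 'grasp_force': 0.0, 'width': 0.09393627833059846}
top [[444.4550373323305, 0.0, 283.74472310949255], [0.0, 444.4550373323305, 201.46491097030002], [0.0, 0.0, 1.0]] [[0.0176, 0.9948, -0.1005, 0.3857], [-0.9998, 0.0167, -0.0096, 0.0184], [-0.0079, 0.1007, 0.9949, 1.4467], [0.0, 0.0, 0.0, 1.0]] ['color', 'K', 'extrinsics']
scene [[515.9644699933434, 0.0, 275.20479177179385], [0.0, 515.9644699933434, 209.33449467298618], [0.0, 0.0, 1.0]] [[0.1922, -0.675, 0.7123, 1.3896], [0.9811, 0.1163, -0.1544, -0.1588], [0.0214, 0.7286, 0.6847, 0.9212], [0.0, 0.0, 0.0, 1.0]] ['color', 'K', 'extrinsics']
```

View pics/top0.png

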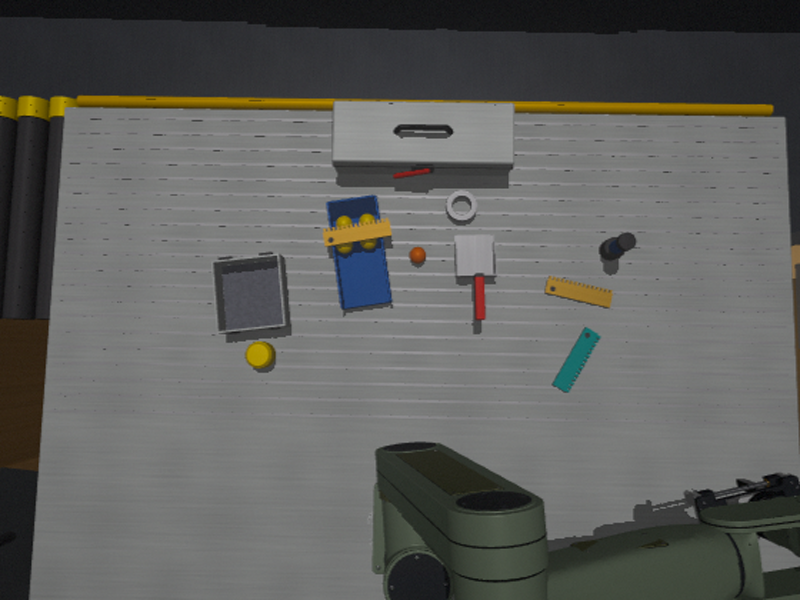

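View pics/scene0.png

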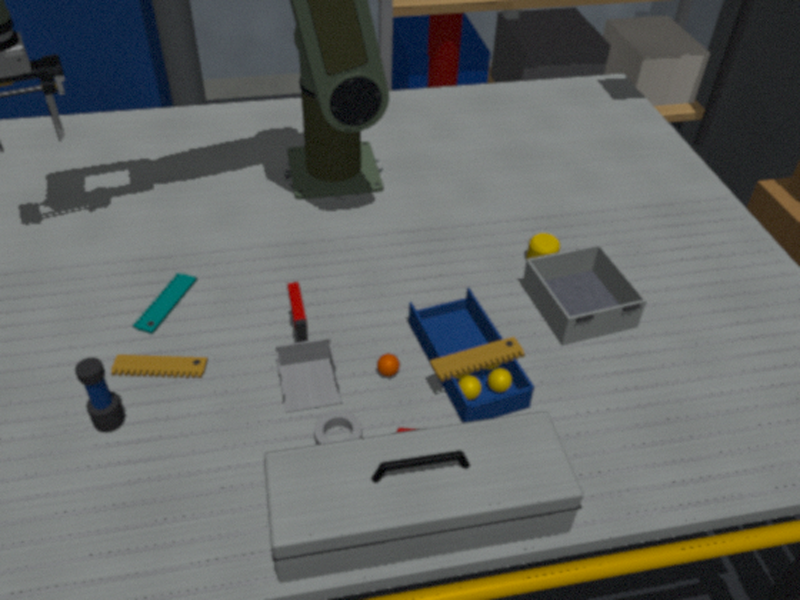

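The top view (800×600 scale) shows:
- **Combs:** the top comb is on the blue trough at (357,233) and the brass base comb at (578,291). The turquoise look-alike at (577,360) is to be left alone.
- **Balls:** four yellow balls at (344,222), (367,219), (345,246) and (367,244). The orange look-alike at (417,255) is not meant.
- **Scoop:** pan at (474,256), handle at (480,298).
- **Bystanders and case:** ring (461,206), plug gauge (610,250), case (251,293), cap (260,355).

Next I confirm these in an enlarged crop and measure.

```bash
cat > h.py <<'E'
import numpy as np,cv2
from scipy.spatial.transform import Rotation as R
def ray(c,uv):
    K=c["K"];E=c["extrinsics"];uv=np.atleast_2d(uv).astype(float)
    d=np.c_[(uv[:,0]-K[0,2])/K[0,0],-(uv[:,1]-K[1,2])/K[1,1],-np.ones(len(uv))]
    return E[:3,3],d@E[:3,:3].T
def plane(c,uv,z):
    o,d=ray(c,uv);return o+d*((z-o[2])/d[:,2])[:,None]
def tool_delta(s,target_grasp,yaw_y=None):
    """jog numbers (shares) for grasp point target [x,y,z], with TCP 0.18 above"""
    Rm=R.from_quat(s["orientation"]).as_matrix()
    t=np.array(target_grasp)+[0,0,.18]
    return Rm.T@(t-s["eef_pos"])/.25
E
python3 - <<'E'
from h import *
c=dict(np.load("top.npz"));im=c["color"];hsv=cv2.cvtColor(im,cv2.COLOR_RGB2HSV)
cv2.imwrite("pics/crop1.png",cv2.resize(im[125:265,140:460,::-1],None,fx=2.5,fy=2.5,interpolation=cv2.INTER_CUBIC))
def seg(name,lo,hi,z,box):
    x0,y0,x1,y1=box;m=np.zeros(im.shape[:2],np.uint8);m[y0:y1,x0:x1]=cv2.inRange(hsv,lo,hi)[y0:y1,x0:x1]
    ys,xs=np.nonzero(m)
    if len(xs)==0:return print(name,None)
    P=plane(c,np.c_[xs,ys],z)[:,:2];(cx,cy),(w,h),a=cv2.minAreaRect((P*1000).astype(np.float32))
    mu=P.mean(0);u,sv,vt=np.linalg.svd(P-mu);v=vt[0]*np.sign(vt[0][1])
    print(name,len(xs),"mean",np.round(mu*1000,1),"rect",np.round([cx,cy,w,h,a],1),"longaxis deg from +y toward -x",np.degrees(np.arctan2(-v[0],v[1])).round(1))
seg("comb_top",(13,90,90),(24,255,255),.060,(222,148,277,177))
seg("comb_base",(13,90,90),(24,255,255),.008,(370,185,440,220))
seg("handle",(0,150,80),(8,255,255),.092,(325,185,345,230))
seg("trough",(105,120,40),(125,255,255),.052,(220,130,280,222))
seg("cap",(24,100,90),(32,255,255),.05,(165,230,200,265))
for b in [(232,148,248,160),(248,146,265,160),(232,166,250,180),(250,164,268,178)]:seg("ball",(24,120,80),(34,255,255),.025,b)
E
```

```text
comb_top 622 mean [647.6 142.3] rect [645.4 142.2  77.7 149.6   4.5] longaxis deg from +y toward -x 10.9
comb_base 538 mean [ 529.7 -361.9] rect [ 530.8 -360.5  149.8   40.2   77.6] longaxis deg from +y toward -x -12.2
handle 180 mean [ 504.7 -127. ] rect [ 5.038e+02 -1.256e+02  8.910e+01  1.840e+01  4.000e-01] longaxis deg from +y toward -x -89.2
trough 1787 mean [585.4 133.6] rect [607.1 138.3 243.2 113.    9.5] longaxis deg from +y toward -x -80.6
cap 282 mean [376.1 351.2] rect [375.1 349.7  56.1  59.5   1. ] longaxis deg from +y toward -x 47.3
ball 57 mean [681.7 176.4] rect [682.2 175.5  19.8  29.4   0.9] longaxis deg from +y toward -x 11.6
ball 44 mean [688.5 124.8] rect [689.3 124.6  17.8  29.8  19.7] longaxis deg from +y toward -x 12.3
ball 45 mean [619.  172.5] rect [618.5 172.5  18.3  29.8  10.5] longaxis deg from +y toward -x 12.7
ball 36 mean [629.  118.4] rect [628.7 120.5  16.4  26.    0.9] longaxis deg from +y toward -x 9.3
```

View pics/crop1.png

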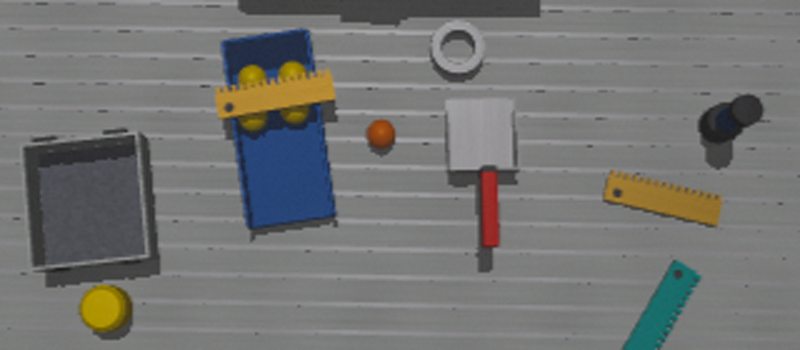

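The crop (2.5×, origin (140,125) native) confirms:
- **Brass comb on the trough:** corners (216,90), (331,71), (335,98), (219,117), with the hole at +y and the teeth at +x. This is comb_top.
- **Brass comb on the shelf:** at (662,198), facing the same way. This is comb_base.
- **Turquoise comb:** (660,310). It and the orange ball at (381,133) are decoys.

```bash
cat >> h.py <<'E'
def yaw(s):
    x=R.from_quat(s["orientation"]).as_matrix()[:,0];return np.arctan2(x[1],x[0])
def plan(s,tgt,psi,z_off=.18):
    """print the per-call shares for going to grasp target with tool-x yaw psi (rad)"""
    p=s["eef_pos"].copy();a=yaw(s);t=np.array(tgt)+[0,0,z_off]
    for i in range(9):
        d=t-p;da=(psi-a+np.pi)%(2*np.pi)-np.pi
        if np.linalg.norm(d)<.0003 and abs(da)<.002:break
        n=np.linalg.norm(d);dd=d*min(1,.25/max(n,1e-9));ra=np.clip(da,-.5,.5)
        c,q=np.cos(a),np.sin(a)
        print("delta",np.round([(dd[0]*c+dd[1]*q)/.25,(dd[0]*q-dd[1]*c)/.25,-dd[2]/.25],3).tolist(),"roll",round(-ra/.5,3),"rows",round(max(np.linalg.norm(dd)/.05,abs(ra)/.15),1))
        p=p+dd;a+=ra
E
python3 - <<'E'
from h import *
from plant import *
c=dict(np.load("top.npz"));f=lambda uv:np.array(uv,float)/2.5+[140,125]-.3
P=lambda uv,z:np.round(plane(c,f(uv),z)*1000,1)[:,:2]
ct=P([(216,90),(331,71),(335,98),(219,117)],.06);print("ct",ct.tolist(),ct.mean(0))
e=ct[0]+ct[3]-ct[1]-ct[2];print("ang",np.degrees(np.arctan2(-e[0],e[1])),np.linalg.norm(e)/2)
tr=P([(222,42),(308,30),(335,216),(249,229)],.052);print("trough",tr.tolist())
cb=P([(610,171),(721,195),(716,226),(605,200)],.008);print("cb",cb.tolist(),cb.mean(0))
print("pan rim rear",P([(447,170),(516,170)],.048).tolist(),"lip",P([(446,98),(514,98)],.0025).tolist())
print("case rim",P([(24,148),(140,134),(148,256),(34,270)],.065).tolist())
print("plug head",P([(746,108)],.125),"foot",P([(720,127)],.0))
print("ring",P([(457,47)],.024),"orange",P([(380,133)],.019),"cap",P([(105,308)],.05))
g=ct.mean(0)/1000+.025*np.array([-np.sin(.166),np.cos(.166)]);print(g)
plan(sense(),[*g,.13],np.radians(99.5))
E
```

```text
ct [[652.6, 216.7], [679.4, 71.4], [644.7, 65.6], [618.0, 211.8]] [648.675 141.375]
ang 10.399950285851046 148.18442900655927
trough [[716.6, 212.1], [734.0, 102.3], [495.6, 62.9], [477.4, 170.8]]
cb [[563.9, -292.5], [535.0, -436.1], [494.5, -429.0], [525.9, -285.8]] [ 529.825 -360.85 ]
pan rim rear [[556.8, -77.7], [558.3, -165.0]] lip [[657.8, -78.6], [659.3, -168.0]]
case rim [[573.7, 455.5], [593.9, 310.0], [440.7, 294.3], [420.9, 435.6]]
plug head [[ 628.4 -430.7]] foot [[ 625.5 -438.7]]
ring [[721.4 -90.8]] orange [[607.3   7.7]] cap [[375.4 348.8]]
[0.64454403 0.16603134]
delta [0.748, -0.656, 0.105] roll -1.0 rows 5.0
delta [0.971, -0.217, 0.105] roll -1.0 rows 5.0
delta [0.956, 0.275, 0.105] roll -0.996 rows 5.0
delta [0.397, 0.391, 0.059] roll -0.0 rows 2.8
```

>>> jog_arm --rows '[{"delta_pos": [0.748, -0.656, 0.1], "roll": -1, "claw": 0}, {"delta_pos": [0.748, -0.656, 0.1], "roll": -1, "claw": 0}, {"delta_pos": [0.748, -0.656, 0.1], "roll": -1, "claw": 0}, {"delta_pos": [0.748, -0.656, 0.1], "roll": -1, "claw": 0}, {"delta_pos": [0.748, -0.656, 0.1], "roll": -1, "claw": 0}]'

```text
t: 0.6
eef_pos: [0.2795, -0.3532, 0.379]
orientation: [0.933, 0.361, 0.0, -0.0]
contact_force: [-0.1, -1.4, -0.5]
width: 0.0939
grasp_force: 0.0
```

>>> jog_arm --rows '[{"delta_pos": [0.97, -0.217, 0.1], "roll": -1, "claw": 0}, {"delta_pos": [0.97, -0.217, 0.1], "roll": -1, "claw": 0}, {"delta_pos": [0.97, -0.217, 0.1], "roll": -1, "claw": 0}, {"delta_pos": [0.97, -0.217, 0.1], "roll": -1, "claw": 0}, {"delta_pos": [0.97, -0.217, 0.1], "roll": -1, "claw": 0}]'

```text
t: 1.1
eef_pos: [0.4222, -0.1497, 0.3543]
orientation: [0.814, 0.581, -0.0, 0.0]
contact_force: [0.5, -0.9, -0.1]
width: 0.0941
grasp_force: 0.0
```

>>> jog_arm --rows '[{"delta_pos": [0.956, 0.275, 0.1], "roll": -1, "claw": 0}, {"delta_pos": [0.956, 0.275, 0.1], "roll": -1, "claw": 0}, {"delta_pos": [0.956, 0.275, 0.1], "roll": -1, "claw": 0}, {"delta_pos": [0.956, 0.275, 0.1], "roll": -1, "claw": 0}, {"delta_pos": [0.956, 0.275, 0.1], "roll": -1, "claw": 0}]'

```text
t: 1.6
eef_pos: [0.5651, 0.0539, 0.3289]
orientation: [0.645, 0.764, -0.0, -0.0]
contact_force: [0.5, -1.7, 0.6]
width: 0.0942
grasp_force: 0.0
```

>>> jog_arm --rows '[{"delta_pos": [0.4, 0.39, 0.06], "roll": 0, "claw": 0}, {"delta_pos": [0.4, 0.39, 0.06], "roll": 0, "claw": 0}, {"delta_pos": [0.4, 0.39, 0.06], "roll": 0, "claw": 0}, {"delta_pos": [0.4, 0.39, 0.06], "roll": 0, "claw": 0}]'

```text
t: 2.0
eef_pos: [0.645, 0.1709, 0.3125]
orientation: [0.643, 0.765, 0.0, -0.001]
contact_force: [-0.2, -0.9, -0.2]
width: 0.0939
grasp_force: 0.0
```

Run:
```python
from h import *
from plant import *
s=sense();c=camera("wrist");print(s["t"],s["eef_pos"],np.degrees(yaw(s)),c["K"].tolist(),np.round(c["mount"],4).tolist(),c.keys())
np.savez("w1.npz",s_pos=s["eef_pos"],q=s["orientation"],**c)
cv2.imwrite("pics/w1.png",cv2.resize(c["color"][:,:,::-1],(800,600),interpolation=cv2.INTER_CUBIC))
plan(s,[.6445,.166,.13],np.radians(99.5))
```

```text
2.0 [0.64498241 0.17085785 0.31250642] 99.9000692552731 [[325.19226210127806, 0.0, 275.4097926081981], [0.0, 325.19226210127806, 204.81062606610234], [0.0, 0.0, 1.0]] [[0.0001, 0.9595, 0.2817, 0.0826], [1.0, 0.0002, -0.0007, -0.0002], [-0.0007, 0.2817, -0.9595, 0.0202], [0.0, 0.0, 0.0, 1.0]] dict_keys(['color', 'K', 'mount'])
delta [-0.019, -0.005, 0.01] roll 0.014 rows 0.1
```

View pics/w1.png

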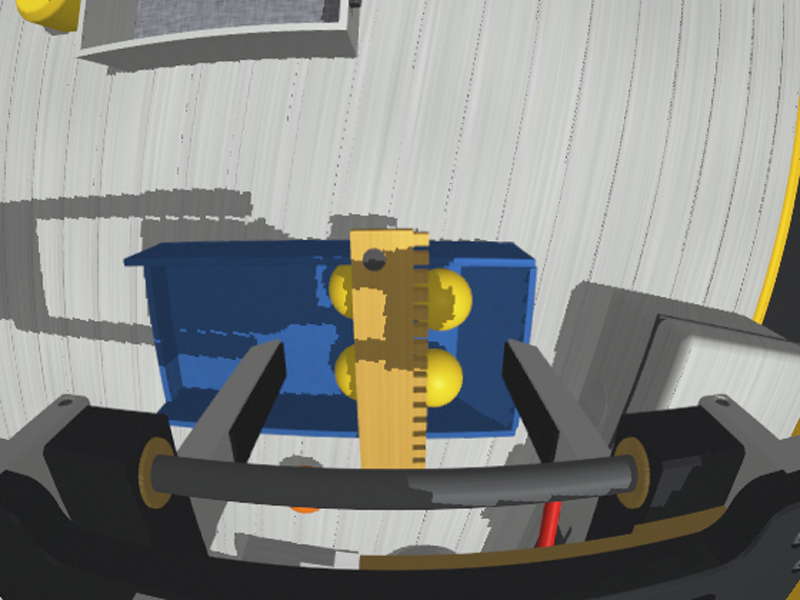

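The wrist view shows comb_top midway between the fingers. Its far-end corners are at (351,231) and (428,233), its edges pass (361,455) and (425,455), and the four yellow balls lie below.

```bash
cat >> h.py <<'E'
def wplane(w,pos,q,uv,z):
    """fisheye wrist pixel(s) (native) to world plane z"""
    K,M=w["K"],w["mount"];uv=np.atleast_2d(uv).astype(float)
    a=(uv-[K[0,2],K[1,2]])/K[0,0];r=np.linalg.norm(a,axis=1);k=np.sin(r)/np.maximum(r,1e-9)
    d=np.c_[a[:,0]*k,-a[:,1]*k,-np.cos(r)]
    Rm=R.from_quat(q).as_matrix();o=pos+Rm@M[:3,3];d=d@(Rm@M[:3,:3]).T
    return (o+d*((z-o[2])/d[:,2])[:,None])[:,:2]
E
python3 - <<'E'
from h import *
from plant import *
w=dict(np.load("w1.npz"));f=lambda uv,z:np.round(1000*wplane(w,w["s_pos"],w["q"],np.array(uv)*.7,z),1)
p=f([(351,231),(428,233),(361,455),(425,455)],.06);print("comb",p.tolist())
for i,j in((2,0),(3,1)):
    e=p[i]-p[j];e=-e;print(np.degrees(np.arctan2(-e[0],e[1])))
print("trough rim",f([(125,262),(535,262),(515,434),(165,428)],.052).tolist())
print("balls",f([(350,292),(448,299),(362,373),(440,377)],.025).tolist())
E
```

```text
comb [[615.4, 213.7], [654.0, 219.3], [640.4, 80.4], [678.8, 87.1]]
10.622250428771943
10.624888723301053
trough rim [[481.5, 174.2], [715.7, 213.5], [733.8, 104.9], [507.8, 63.5]]
balls [[618.1, 171.2], [677.1, 177.0], [633.3, 119.1], [683.1, 124.7]]
```

>>> jog_arm --rows '[{"delta_pos": [-0.013, -0.006, 0.15], "roll": -0.02, "claw": 0}, {"delta_pos": [-0.013, -0.006, 0.256], "roll": -0.02, "claw": 0}, {"delta_pos": [-0.013, -0.006, 0.256], "roll": -0.02, "claw": 0}]'

```text
t: 2.35
eef_pos: [0.64, 0.1617, 0.2455]
orientation: [0.642, 0.767, -0.004, -0.004]
contact_force: [-0.4, 0.4, -0.4]
width: 0.0939
grasp_force: 0.0
```

>>> jog_arm --rows '[{"delta_pos": [0, 0, 0], "roll": 0, "claw": 0.7}, {"delta_pos": [0, 0, 0], "roll": 0, "claw": 0.7}, {"delta_pos": [0, 0, 0], "roll": 0, "claw": 0.7}, {"delta_pos": [0, 0, 0], "roll": 0, "claw": 0.7}, {"delta_pos": [0, 0, 0], "roll": 0, "claw": 0.7}]' --force 30

```text
t: 2.85
eef_pos: [0.6433, 0.1633, 0.2517]
orientation: [0.641, 0.767, 0.001, 0.001]
contact_force: [0.4, -0.3, -0.3]
width: 0.0575
grasp_force: 0.0
```

>>> jog_arm --rows '[{"delta_pos": [0, 0, 0], "roll": 0, "claw": 0.7}, {"delta_pos": [0, 0, 0], "roll": 0, "claw": 0.7}, {"delta_pos": [0, 0, 0], "roll": 0, "claw": 0.7}, {"delta_pos": [0, 0, 0], "roll": 0, "claw": 0.7}, {"delta_pos": [0, 0, 0], "roll": 0, "claw": 0.7}]'

```text
t: 3.35
eef_pos: [0.6432, 0.1633, 0.2508]
orientation: [0.641, 0.767, 0.0, 0.0]
contact_force: [1.3, 0.6, 0.6]
width: 0.0394
grasp_force: 30.0
```

Run:
```python
from plant import *
s=sense();print(s["t"],s["eef_pos"],s["width"],s["grasp_force"],s["contact_force"],s["orientation"])
```

```text
3.35 [0.64321668 0.1633494  0.25079213] 0.03936964862437591 29.983919262886047 [1.30662459 0.61989451 0.56270696] [6.41431208e-01 7.67180462e-01 3.02570454e-04 2.29804392e-04]
```

>>> jog_arm --rows '[{"delta_pos": [0, 0, -0.1], "roll": 0, "claw": 0.7}, {"delta_pos": [0, 0, -0.25], "roll": 0, "claw": 0.7}, {"delta_pos": [0, 0, -0.4], "roll": 0, "claw": 0.7}, {"delta_pos": [0, 0, -0.4], "roll": 0, "claw": 0.7}]'

```text
t: 3.75
eef_pos: [0.6447, 0.1635, 0.3569]
orientation: [0.641, 0.767, 0.004, 0.004]
contact_force: [0.8, 0.3, -1.6]
width: 0.0395
grasp_force: 30.0
```

Run:
```python
from h import *
from plant import *
s=sense();print(s["t"],s["eef_pos"],s["width"],s["grasp_force"])
plan(s,[.5348,-.3398,.17],np.radians(77.9))
```

```text
3.75 [0.64471605 0.16354771 0.3569249 ] 0.03950549731576927 29.98314678668976
delta [-0.924, -0.383, 0.013] roll 0.778 rows 5.0
delta [-1.0, -0.004, 0.013] roll -0.0 rows 5.0
delta [-0.061, -0.0, 0.001] roll -0.0 rows 0.3
```

>>> jog_arm --rows '[{"delta_pos": [-0.924, -0.383, 0], "roll": 0.778, "claw": 0.7}, {"delta_pos": [-0.924, -0.383, 0], "roll": 0.778, "claw": 0.7}, {"delta_pos": [-0.924, -0.383, 0], "roll": 0.778, "claw": 0.7}, {"delta_pos": [-0.924, -0.383, 0], "roll": 0.778, "claw": 0.7}, {"delta_pos": [-0.924, -0.383, 0], "roll": 0.778, "claw": 0.7}]'

```text
t: 4.25
eef_pos: [0.588, -0.0823, 0.3478]
orientation: [0.778, 0.629, -0.001, -0.002]
contact_force: [0.0, -1.3, -3.1]
width: 0.0397
grasp_force: 30.0
```

>>> jog_arm --rows '[{"delta_pos": [-0.2, 0, 0], "roll": 0, "claw": 0.7}, {"delta_pos": [-0.4, 0, 0], "roll": 0, "claw": 0.7}, {"delta_pos": [-0.6, 0, 0], "roll": 0, "claw": 0.7}, {"delta_pos": [-0.7, 0, 0], "roll": 0, "claw": 0.7}, {"delta_pos": [-0.7, 0, 0], "roll": 0, "claw": 0.7}]'

```text
t: 4.75
eef_pos: [0.5511, -0.2555, 0.3479]
orientation: [0.779, 0.627, -0.001, -0.002]
contact_force: [0.0, 0.4, -3.0]
width: 0.0394
grasp_force: 30.0
```

Run:
```python
from h import *
from plant import *
s=sense();c=camera("wrist");print(s["t"],s["eef_pos"],np.degrees(yaw(s)),s["width"])
np.savez("w2.npz",s_pos=s["eef_pos"],q=s["orientation"],**c)
cv2.imwrite("pics/w2.png",cv2.resize(c["color"][:,:,::-1],(800,600),interpolation=cv2.INTER_CUBIC))
plan(s,[.5348,-.3398,.17],np.radians(77.9))
```

```text
4.75 [ 0.55114894 -0.25548532  0.34787596] 77.60262884882795 0.03936608949137894
delta [-0.343, 0.009, -0.008] roll -0.01 rows 1.7
```

View pics/w2.png

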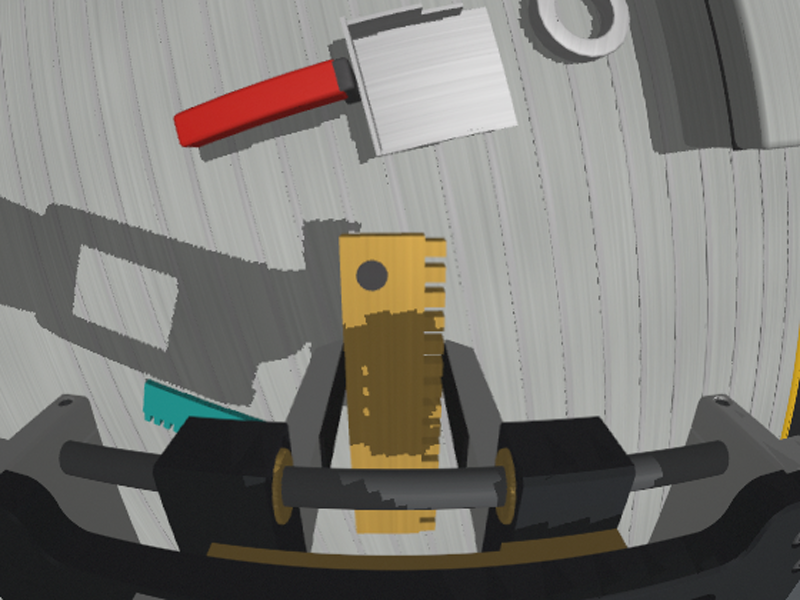

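The wrist view shows comb_top held straight between the fingers, with end corners (340,236), (446,239), (435,530) and (357,532). The base comb is hidden behind the gripper. The scoop handle end is at (183,130) and the pan's lip corners at (485,8) and (517,125).

Run:
```python
from h import *
from plant import *
w=dict(np.load("w2.npz"));f=lambda uv,z:np.round(1000*wplane(w,w["s_pos"],w["q"],np.array(uv)*.7,z),1)
Rm=R.from_quat(w["q"]).as_matrix()
p=f([(340,236),(446,239),(435,530),(357,532)],.157);print("comb",p.tolist(),p.mean(0))
q=(np.c_[p/1000,[.157]*4]-w["s_pos"])@Rm;print("tool frame mm",np.round(q*1000,1).tolist(),q.mean(0)*1000)
print("scoop lip",f([(485,8),(517,125)],.0025).tolist(),"handle",f([(183,118),(340,68)],.092).tolist(),f([(176,118),(187,147),(336,60),(346,96)],.092).tolist())
```

```text
comb [[542.4, -197.8], [580.8, -207.4], [550.9, -349.9], [512.1, -342.9]] [ 546.55 -274.5 ]
tool frame mm [[54.4, -20.1, 191.0], [53.3, 19.4, 190.8], [-92.3, 20.8, 190.8], [-93.8, -18.6, 190.9]] [-19.58751896   0.39744975 190.87302848]
scoop lip [[654.4, -77.9], [657.9, -166.4]] handle [[463.9, -123.2], [551.9, -122.1]] [[459.8, -121.8], [462.5, -139.4], [550.8, -117.4], [551.7, -137.2]]
```

>>> jog_arm --rows '[{"delta_pos": [-0.2, 0, -0.05], "roll": 0, "claw": 0.7}, {"delta_pos": [-0.4, 0, -0.05], "roll": 0, "claw": 0.7}, {"delta_pos": [-0.6, 0, -0.05], "roll": 0, "claw": 0.7}, {"delta_pos": [-0.8, 0, -0.05], "roll": 0, "claw": 0.7}, {"delta_pos": [-0.92, 0, -0.05], "roll": 0, "claw": 0.7}]'

```text
t: 5.3
eef_pos: [0.5042, -0.4784, 0.3611]
orientation: [0.778, 0.629, -0.0, -0.001]
contact_force: [0.6, 0.9, -3.1]
width: 0.0395
grasp_force: 30.0
```

>>> jog_arm --rows '[{"delta_pos": [0, 0, 0], "roll": 0, "claw": 0.7}, {"delta_pos": [0, 0, 0], "roll": 0, "claw": 0.7}]'

```text
t: 5.5
eef_pos: [0.505, -0.476, 0.361]
orientation: [0.778, 0.629, 0.001, -0.002]
contact_force: [-0.2, 0.3, -3.3]
width: 0.0394
grasp_force: 30.0
```

Run:
```python
from h import *
from plant import *
s=sense();c=camera("wrist");print(s["t"],s["eef_pos"],np.degrees(yaw(s)),s["width"])
np.savez("w3.npz",s_pos=s["eef_pos"],q=s["orientation"],**c)
cv2.imwrite("pics/w3.png",cv2.resize(c["color"][:,:,::-1],(800,600),interpolation=cv2.INTER_CUBIC))
```

```text
5.5 [ 0.50503285 -0.4759997   0.36095572] 77.91340167208664 0.039357615725500276
```

View pics/w3.png

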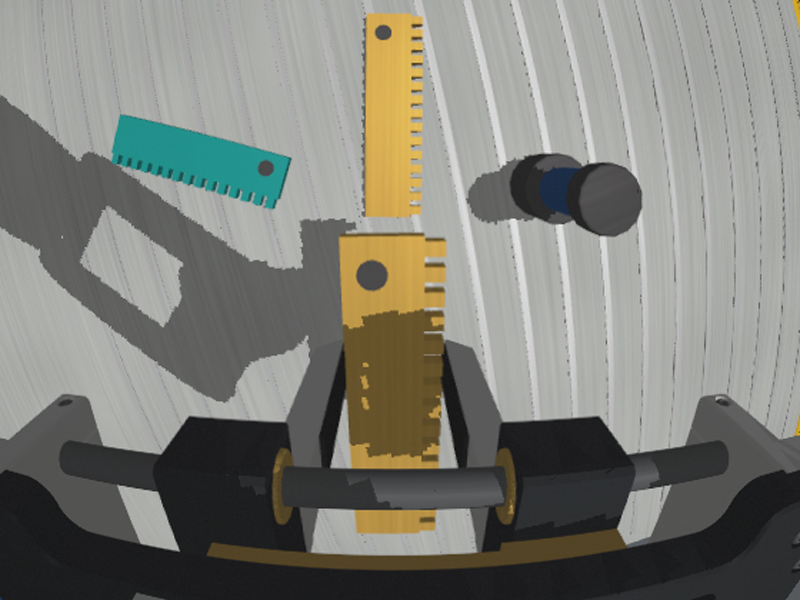

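The base comb is now ahead of the held one, with corners (367,13), (424,17), (422,216) and (365,216). The plug gauge is at (550,190), to the right.

Run:
```python
from h import *
w=dict(np.load("w3.npz"));Rm=R.from_quat(w["q"]).as_matrix()
def T(uv,z):
    p=wplane(w,w["s_pos"],w["q"],np.array(uv)*.7,z);q=(np.c_[p,[z]*len(p)]-w["s_pos"])@Rm*1000
    print(np.round(p*1000,1).tolist(),p.mean(0)*1000,"\n tool",np.round(q,1).tolist(),q.mean(0))
    e=q[0]+q[1]-q[2]-q[3];print("ang",np.degrees(np.arctan2(e[1],e[0])),np.linalg.norm(e)/2)
T([(367,13),(424,17),(422,216),(365,216)],.008)
T([(340,236),(446,239),(435,530),(357,532)],.170)
im=w["color"];hsv=cv2.cvtColor(im,cv2.COLOR_RGB2HSV);m=cv2.inRange(hsv,(12,90,90),(26,255,255));
def edges(r0,r1,z,lo=230,hi=320):
    for side in(0,1):
        uv=[]
        for r in range(r0,r1):
            x=np.nonzero(m[r,lo:hi])[0]
            if len(x):uv.append((x[0]+lo-.5 if side==0 else x[-1]+lo+.5,r))
        uv=np.array(uv);p=wplane(w,w["s_pos"],w["q"],uv,z);q=(np.c_[p,[z]*len(p)]-w["s_pos"])@Rm*1000
        f=np.polyfit(q[:,0],q[:,1],1)
        if side: 
            k=q[:,1]>np.polyval(f,q[:,0])-0.5;f=np.polyfit(q[k,0],q[k,1],1)
        print("edge",side,"slope deg",np.degrees(np.arctan(f[0])),"y at mid",np.polyval(f,q[:,0].mean()),q[:,0].min(),q[:,0].max())
edges(14,148,.008);edges(168,215,.17)
```

```text
[[526.1, -282.9], [565.1, -294.5], [533.2, -437.5], [493.2, -428.9]] [ 529.39094337 -360.95123926] 
 tool [[192.0, -18.9, 353.7], [188.8, 21.6, 353.6], [42.3, 20.4, 353.1], [42.3, -20.6, 353.2]] [116.34347848   0.63527231 353.3709057 ]
ang 0.5439343569505924 148.09857944322226
[[496.4, -417.8], [534.9, -427.2], [505.7, -569.6], [466.9, -562.8]] [ 500.99910234 -494.3576146 ] 
 tool [[54.4, -20.1, 191.2], [53.3, 19.5, 191.1], [-92.1, 20.8, 190.6], [-93.6, -18.6, 190.7]] [-19.47402158   0.38964981 190.88735587]
ang -0.5565552071422537 146.67464441611673
edge 0 slope deg 0.28543461378788876 y at mid -20.36618412277089 46.65085814558882 186.43972757465704
edge 1 slope deg 0.42415148695683064 y at mid 19.625097628545312 46.65670082270496 186.41859869307964
edge 0 slope deg -0.9900989778147581 y at mid -20.716978817159188 27.101637925796833 52.909008449403956
edge 1 slope deg -0.5371442050692676 y at mid 19.24012038934888 27.13482305927577 52.91332841117109
```

>>> jog_arm --rows '[{"delta_pos": [0.2, 0.001, 0], "roll": 0.017, "claw": 0.7}, {"delta_pos": [0.4, 0.001, 0], "roll": 0.017, "claw": 0.7}, {"delta_pos": [0.545, 0.001, 0], "roll": 0.017, "claw": 0.7}, {"delta_pos": [0.545, 0.001, 0.2], "roll": 0.017, "claw": 0.7}, {"delta_pos": [0.545, 0.001, 0.4], "roll": 0.017, "claw": 0.7}]'

```text
t: 6.05
eef_pos: [0.5358, -0.3402, 0.2651]
orientation: [0.778, 0.628, 0.001, 0.003]
contact_force: [0.4, 0.0, -3.6]
width: 0.04
grasp_force: 30.0
```

>>> jog_arm --rows '[{"delta_pos": [0, 0, 0.144], "roll": 0, "claw": 0.7}, {"delta_pos": [0, 0, 0.144], "roll": 0, "claw": 0.7}, {"delta_pos": [0, 0, 0.144], "roll": 0, "claw": 0.7}]'

```text
t: 6.35
eef_pos: [0.5341, -0.342, 0.227]
orientation: [0.78, 0.626, 0.0, -0.001]
contact_force: [-0.4, 0.4, -2.9]
width: 0.0392
grasp_force: 30.0
```

Run:
```python
from h import *
from plant import *
s=sense();print(s["t"],s["eef_pos"],np.degrees(yaw(s)),s["contact_force"])
a=yaw(s);x=np.array([np.cos(a),np.sin(a)]);print("comb centre",(s["eef_pos"][:2]-.020*x)*1000)
```

```text
6.35 [ 0.53409342 -0.3420294   0.22701049] 77.54956517871852 [-0.3608822   0.42073957 -2.9150433 ]
comb centre [ 529.78151606 -361.55905902]
```

>>> jog_arm --rows '[{"delta_pos": [0.002, 0, 0.035], "roll": 0, "claw": 0.7}, {"delta_pos": [0.002, 0, 0.07], "roll": 0, "claw": 0.7}, {"delta_pos": [0.002, 0, 0.076], "roll": 0, "claw": 0.7}, {"delta_pos": [0.002, 0, 0.08], "roll": 0, "claw": 0.7}, {"delta_pos": [0.002, 0, 0.08], "roll": 0, "claw": 0.7}]'

```text
t: 6.85
eef_pos: [0.5338, -0.3436, 0.2076]
orientation: [0.78, 0.625, 0.0, 0.0]
contact_force: [-0.6, -0.2, -2.8]
width: 0.0394
grasp_force: 30.0
```

>>> jog_arm --rows '[{"delta_pos": [0.003, 0, 0.004], "roll": 0, "claw": 0.7}, {"delta_pos": [0.003, 0, 0.004], "roll": 0, "claw": 0.7}]'

```text
t: 7.05
eef_pos: [0.534, -0.3433, 0.2074]
orientation: [0.78, 0.625, -0.0, 0.001]
contact_force: [-2.1, -0.6, 2.9]
width: 0.0394
grasp_force: 31.9
```

Run:
```python
from h import *
from plant import *
s=sense();print(s["t"],s["eef_pos"],np.degrees(yaw(s)),s["contact_force"])
s=sense();c=camera("top");np.savez("top2.npz",**c)
hsv=cv2.cvtColor(c["color"],cv2.COLOR_RGB2HSV);m=cv2.inRange(hsv,(13,90,60),(24,255,255));m[:, :370]=0;m[:185]=0;m[220:]=0
print(m.any(0).sum(),sense()["eef_pos"])
```

```text
7.05 [ 0.53403494 -0.34328764  0.20743063] 77.43485038989233 [-2.05980502 -0.62153736  2.90310757]
32 [ 0.53402371 -0.34331268  0.20741964]
```

>>> jog_arm --rows '[{"delta_pos": [0, 0, 0], "roll": 0, "claw": 0.4}, {"delta_pos": [0, 0, 0], "roll": 0, "claw": 0.4}, {"delta_pos": [0, 0, 0], "roll": 0, "claw": 0.4}, {"delta_pos": [0, 0, 0.01], "roll": 0, "claw": 0.4}, {"delta_pos": [0, 0, 0.018], "roll": 0, "claw": 0.4}]'

```text
t: 7.6
eef_pos: [0.5338, -0.3424, 0.2011]
orientation: [0.78, 0.625, -0.0, -0.0]
contact_force: [-0.2, -0.4, -0.0]
width: 0.056
grasp_force: 0.0
```

>>> jog_arm --rows '[{"delta_pos": [0, 0, 0], "roll": 0, "claw": 0.65}, {"delta_pos": [0, 0, 0], "roll": 0, "claw": 0.65}, {"delta_pos": [0, 0, 0], "roll": 0, "claw": 0.65}, {"delta_pos": [0, 0, 0], "roll": 0, "claw": 0.65}, {"delta_pos": [0, 0, 0], "roll": 0, "claw": 0.65}]' --force 15

```text
t: 8.1
eef_pos: [0.5337, -0.3425, 0.2014]
orientation: [0.78, 0.625, -0.0, -0.0]
contact_force: [-0.0, 1.0, -1.1]
width: 0.0401
grasp_force: 15.0
```

>>> jog_arm --rows '[{"delta_pos": [0, 0, 0], "roll": 0, "claw": 0.3}, {"delta_pos": [0, 0, 0], "roll": 0, "claw": 0.3}, {"delta_pos": [0, 0, -0.2], "roll": 0, "claw": 0}, {"delta_pos": [0, 0, -0.4], "roll": 0, "claw": 0}, {"delta_pos": [0, 0, -0.56], "roll": 0, "claw": 0}]'

```text
t: 8.6
eef_pos: [0.5343, -0.3429, 0.3447]
orientation: [0.78, 0.625, 0.0, 0.001]
contact_force: [0.4, -0.5, -0.3]
width: 0.0765
grasp_force: 0.0
```

Run:
```python
from h import *
from plant import *
s=sense();print(s["t"],s["eef_pos"],np.degrees(yaw(s)),s["width"])
plan(s,[.5155,-.1262,.15],np.radians(1.5))
```

```text
8.6 [ 0.53429911 -0.34287919  0.34472807] 77.42017303690002 0.07650938647625351
delta [0.83, -0.262, 0.059] roll 1.0 rows 4.4
delta [0.0, 0.0, -0.0] roll 1.0 rows 3.3
delta [0.0, 0.0, -0.0] roll 0.65 rows 2.2
```

>>> jog_arm --rows '[{"delta_pos": [0.83, -0.262, 0.059], "roll": 1, "claw": 0}, {"delta_pos": [0.83, -0.262, 0.059], "roll": 1, "claw": 0}, {"delta_pos": [0.83, -0.262, 0.059], "roll": 1, "claw": 0}, {"delta_pos": [0.83, -0.262, 0.059], "roll": 1, "claw": 0}, {"delta_pos": [0.83, -0.262, 0.059], "roll": 1, "claw": 0}]'

```text
t: 9.1
eef_pos: [0.5142, -0.122, 0.3267]
orientation: [0.91, 0.414, 0.0, -0.001]
contact_force: [0.1, -0.1, 0.0]
width: 0.0944
grasp_force: 0.0
```

>>> jog_arm --rows '[{"delta_pos": [0, 0, 0], "roll": 1, "claw": 0}, {"delta_pos": [0, 0, 0], "roll": 1, "claw": 0}, {"delta_pos": [0, 0, 0], "roll": 1, "claw": 0}, {"delta_pos": [0, 0, 0], "roll": 1, "claw": 0}]'

```text
t: 9.5
eef_pos: [0.5154, -0.1256, 0.3274]
orientation: [0.985, 0.173, 0.001, 0.0]
contact_force: [-0.4, -0.3, 0.4]
width: 0.0941
grasp_force: 0.0
```

>>> jog_arm --rows '[{"delta_pos": [0, 0, 0], "roll": 0.65, "claw": 0}, {"delta_pos": [0, 0, 0], "roll": 0.65, "claw": 0}, {"delta_pos": [0, 0, 0], "roll": 0.65, "claw": 0}, {"delta_pos": [0, 0, 0], "roll": 0.65, "claw": 0}]'

```text
t: 9.9
eef_pos: [0.5153, -0.1258, 0.3272]
orientation: [1.0, 0.014, 0.0, 0.0]
contact_force: [0.4, 0.4, -0.6]
width: 0.0938
grasp_force: 0.0
```

Run:
```python
from h import *
from plant import *
s=sense();c=camera("wrist");print(s["t"],s["eef_pos"],np.degrees(yaw(s)),s["width"],s["joint_pos"])
np.savez("w4.npz",s_pos=s["eef_pos"],q=s["orientation"],**c)
cv2.imwrite("pics/w4.png",cv2.resize(c["color"][:,:,::-1],(800,600),interpolation=cv2.INTER_CUBIC))
c=camera("top");np.savez("top3.npz",**c);im=c["color"]
hsv=cv2.cvtColor(im,cv2.COLOR_RGB2HSV);m=cv2.inRange(hsv,(13,90,60),(24,255,255));m[:, :370]=0;m[:185]=0;m[222:]=0
ys,xs=np.nonzero(m);P=plane(c,np.c_[xs,ys],.016)[:,:2]*1000;print(len(xs),cv2.minAreaRect(P.astype(np.float32)))
```

```text
9.9 [ 0.51525051 -0.1258203   0.32717823] 1.640060054297155 0.09378008587074942 [-4.02764057e-01  1.90530864e-01  1.73014267e+00  4.99390745e-05
  1.22026141e+00  1.13939076e+00]
670 ((541.9628295898438, -565.751953125), (561.1932983398438, 116.48570251464844), 89.66663360595703)
```

View pics/w4.png

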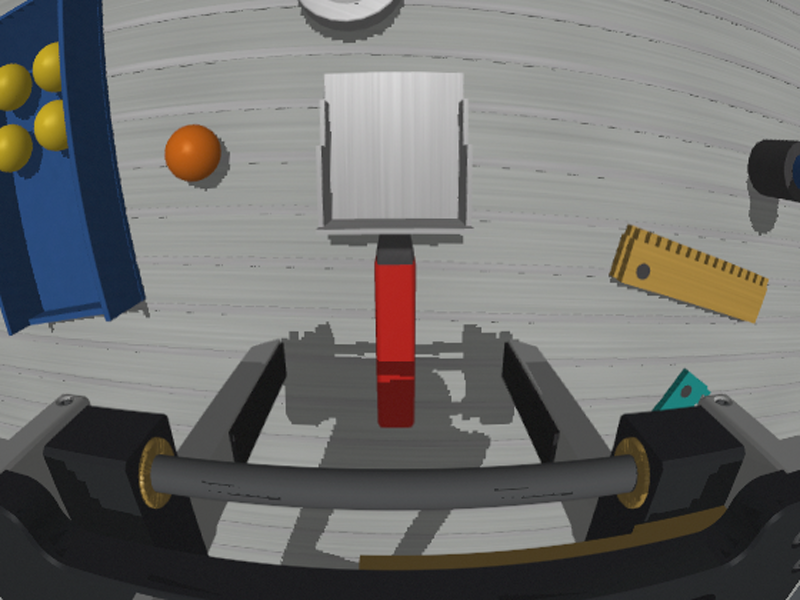

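The wrist view shows the red handle (377–415, 260–427) midway between the fingers and aligned with the tool, the pan ahead at (395,150), and the combs stacked squarely at (690,275). I lower and grip the handle.

>>> jog_arm --rows '[{"delta_pos": [0, 0, 0.15], "roll": 0, "claw": 0.3}, {"delta_pos": [0, 0, 0.25], "roll": 0, "claw": 0.3}, {"delta_pos": [0, 0, 0.268], "roll": 0, "claw": 0.85}, {"delta_pos": [0, 0, 0.268], "roll": 0, "claw": 0.85}, {"delta_pos": [0, 0, 0.268], "roll": 0, "claw": 0.85}]' --force 60

```text
t: 10.5
eef_pos: [0.5159, -0.1261, 0.2612]
orientation: [1.0, 0.013, 0.001, 0.0]
contact_force: [1.0, -0.4, 0.1]
width: 0.0578
grasp_force: 0.0
```

>>> jog_arm --rows '[{"delta_pos": [0, 0, 0], "roll": 0, "claw": 0.9}, {"delta_pos": [0, 0, 0], "roll": 0, "claw": 0.9}, {"delta_pos": [0, 0, 0], "roll": 0, "claw": 0.9}, {"delta_pos": [0, 0, 0], "roll": 0, "claw": 0.9}, {"delta_pos": [0, 0, 0], "roll": 0, "claw": 0.9}]'

```text
t: 11.0
eef_pos: [0.5152, -0.1259, 0.2602]
orientation: [1.0, 0.013, 0.0, 0.0]
contact_force: [0.4, -0.4, 1.7]
width: 0.0199
grasp_force: 60.0
```

>>> jog_arm --rows '[{"delta_pos": [0, 0, 0], "roll": 0, "claw": 0.9}, {"delta_pos": [0, 0, 0], "roll": 0, "claw": 0.9}, {"delta_pos": [0, 0, 0], "roll": 0, "claw": 0.9}]'

```text
t: 11.3
eef_pos: [0.5152, -0.1259, 0.2602]
orientation: [1.0, 0.013, 0.0, 0.0]
contact_force: [-1.5, 0.9, 3.0]
width: 0.0194
grasp_force: 60.0
```

>>> jog_arm --rows '[{"delta_pos": [0, 0, -0.08], "roll": 0, "claw": 0.9}, {"delta_pos": [0, 0, -0.2], "roll": 0, "claw": 0.9}, {"delta_pos": [0, 0, -0.36], "roll": 0, "claw": 0.9}, {"delta_pos": [0, 0, -0.42], "roll": 0, "claw": 0.9}, {"delta_pos": [0, 0, -0.42], "roll": 0, "claw": 0.9}]'

```text
t: 11.8
eef_pos: [0.516, -0.1261, 0.3675]
orientation: [1.0, 0.013, 0.003, 0.001]
contact_force: [0.8, -0.1, -2.5]
width: 0.0197
grasp_force: 60.0
```

Run:
```python
from h import *
from plant import *
w=dict(np.load("w4.npz"));L=wplane(w,w["s_pos"],w["q"],np.array([(324,73),(464,73)])*.7,.0025);Rr=wplane(w,w["s_pos"],w["q"],np.array([(318,228),(472,228)])*.7,.048)
Rm=R.from_quat(w["q"]).as_matrix();TF=lambda p:((np.c_[p,[0]*len(p)]-w["s_pos"])@Rm)[:,:2]*1000
print("lip",L*1000,TF(L),"rear rim",Rr*1000,TF(Rr))
s=sense();c=camera("wrist");print(s["t"],s["eef_pos"],s["width"],s["contact_force"],s["torque"])
np.savez("w5.npz",s_pos=s["eef_pos"],q=s["orientation"],**c)
g=cv2.cvtColor(c["color"],cv2.COLOR_RGB2GRAY);g0=cv2.cvtColor(w["color"],cv2.COLOR_RGB2GRAY)
a=np.hstack([w["color"][20:180,170:390],c["color"][20:180,170:390]])[:,:,::-1];cv2.imwrite("pics/w5.png",cv2.resize(a,None,fx=1.8,fy=1.8))
```

```text
lip [[ 655.10819472  -76.62995079]
 [ 657.72848494 -167.21699107]] [[141.00632362 -45.2434565 ]
 [141.0328905   45.38146633]] rear rim [[ 558.56501047  -81.63914223]
 [ 561.10508912 -168.88226823]] [[ 44.35934107 -42.99942126]
 [ 44.40143388  44.28066152]]
11.8 [ 0.51596281 -0.12607295  0.36745456] 0.019697336476381316 [ 0.794548   -0.06036712 -2.50311972] [0.014125   0.11765701 0.03727761]
```

View pics/w5.png

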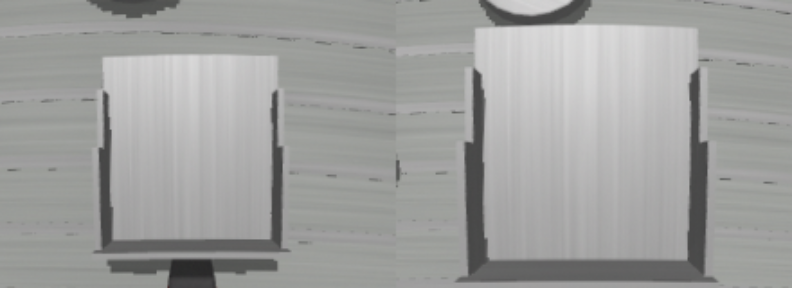

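```bash
cat >> h.py <<'E'
def wproj(w,P):
    """tool-frame points (m) -> wrist pixels (native)"""
    M=np.linalg.inv(w["mount"]);K=w["K"];p=np.atleast_2d(P)@M[:3,:3].T+M[:3,3]
    d=p*[1,-1,-1];n=np.hypot(d[:,0],d[:,1]);th=np.arctan2(n,d[:,2])
    return np.c_[K[0,2]+K[0,0]*th*d[:,0]/n,K[1,2]+K[0,0]*th*d[:,1]/n]
def pan(pitch,pts,zoff=.2602):
    """scoop points (rel. scoop origin, m) to tool frame; pitch>0 lip up (rad) about grip"""
    q=np.array(pts)-[-.091,0,.080];c,s=np.cos(pitch),np.sin(pitch)
    x=q[:,0]*c-q[:,2]*s;z=q[:,0]*s+q[:,2]*c
    return np.c_[x,-q[:,1],.180-z+(zoff-.260)]
E
python3 - <<'E'
from h import *
from plant import *
w=dict(np.load("w5.npz"))
print("obs",(213.9,35),(337.2,36))
for d in(-6,-3,0,3):print(d,np.round(wproj(w,pan(np.radians(d),[(.05,.045,.0025),(.05,-.045,.0025)])),1).tolist())
plan(sense(),[.4593,.1131,.180],np.radians(9.6))
E
```

```text
obs (213.9, 35) (337.2, 36)
-6 [[217.1, 50.0], [334.4, 50.0]]
-3 [[215.5, 42.5], [336.0, 42.5]]
0 [[213.7, 35.1], [337.7, 35.1]]
3 [[211.9, 27.7], [339.6, 27.8]]
delta [-0.198, -0.961, 0.021] roll -0.283 rows 4.9
```

The side-by-side shows the held pan's lip corners at native (214,35) and (337,36). That matches the zero-droop prediction, so the 60 N grip holds the scoop level. I go above the trough.

>>> jog_arm --rows '[{"delta_pos": [-0.04, -0.19, 0], "roll": -0.28, "claw": 0.9}, {"delta_pos": [-0.08, -0.38, 0], "roll": -0.28, "claw": 0.9}, {"delta_pos": [-0.12, -0.57, 0], "roll": -0.28, "claw": 0.9}, {"delta_pos": [-0.16, -0.76, 0], "roll": -0.28, "claw": 0.9}, {"delta_pos": [-0.198, -0.95, 0], "roll": -0.28, "claw": 0.9}]'

```text
t: 12.35
eef_pos: [0.4576, 0.1119, 0.3621]
orientation: [0.997, 0.083, -0.003, -0.0]
contact_force: [0.1, 1.1, -1.8]
width: 0.02
grasp_force: 60.0
```

>>> jog_arm --rows '[{"delta_pos": [0, 0, 0], "roll": 0, "claw": 0.9}, {"delta_pos": [0, 0, 0], "roll": 0, "claw": 0.9}]'

```text
t: 12.55
eef_pos: [0.4583, 0.1113, 0.3626]
orientation: [0.996, 0.085, -0.002, 0.0]
contact_force: [-0.0, -0.4, -2.3]
width: 0.0196
grasp_force: 60.0
```

Run:
```python
from h import *
from plant import *
s=sense();c=camera("wrist");print(s["t"],s["eef_pos"],np.degrees(yaw(s)),s["contact_force"])
np.savez("w6.npz",s_pos=s["eef_pos"],q=s["orientation"],**c)
cv2.imwrite("pics/w6.png",cv2.resize(c["color"][:,:,::-1],(800,600),interpolation=cv2.INTER_CUBIC))
plan(s,[.4593,.1131,.180],np.radians(9.6))
```

```text
12.55 [0.45826714 0.11126659 0.36262689] 9.711519663428309 [-0.01380015 -0.35169784 -2.25513343]
delta [0.005, -0.007, 0.011] roll 0.004 rows 0.1
```

View pics/w6.png

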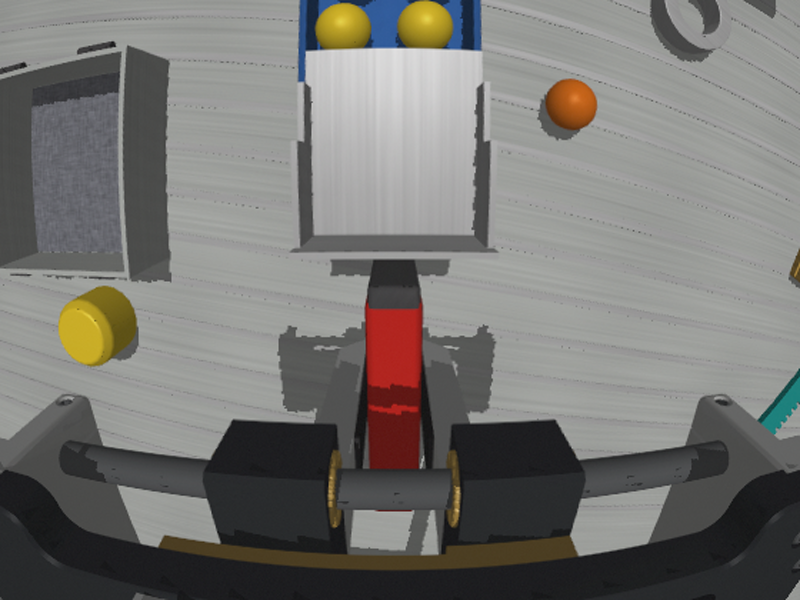

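The wrist view shows the level pan over the trough, with blue walls at about x=300 and x=481 at the top and the near balls just ahead of the lip at (343,27) and (425,25). I check lateral centring by colour.

Run:
```python
from h import *
w=dict(np.load("w6.npz"));hsv=cv2.cvtColor(w["color"],cv2.COLOR_RGB2HSV);m=cv2.inRange(hsv,(105,100,30),(125,255,255));m[:,380:]=0;m[:,:150]=0
Rm=R.from_quat(w["q"]).as_matrix()
for r in(2,10,20,30,45,55):
    x=np.nonzero(m[r])[0]
    if len(x)<2:continue
    p=wplane(w,w["s_pos"],w["q"],[(x[0]-.5,r),(x[-1]+.5,r)],.052);t=((np.c_[p,[.052]*2]-w["s_pos"])@Rm)*1000
    print(r,x[0],x[-1],np.round(t[:,:2],1).tolist(),"mid y",t[:,1].mean())
p=wplane(w,w["s_pos"],w["q"],np.array([(343,27),(425,25)])*.7,.025);t=((np.c_[p,[.025]*2]-w["s_pos"])@Rm)*1000;print(p*1000,t)
```

```text
2 210 335 [[186.8, -59.4], [186.3, 53.4]] mid y -2.9652378252104015
10 210 335 [[178.7, -59.2], [178.3, 53.3]] mid y -2.9558982657053576
20 210 336 [[168.8, -59.0], [168.5, 54.0]] mid y -2.491605183361308
30 209 336 [[159.2, -59.7], [158.8, 53.9]] mid y -2.941628004078659
45 209 212 [[144.9, -59.6], [144.6, -56.0]] mid y -57.77136469255759
55 209 212 [[135.5, -59.5], [135.3, -55.9]] mid y -57.71957925246224
[[624.68679023 174.57016403]
 [635.03212032 120.2307836 ]] [[176.19844379 -34.35799432 336.85070007]
 [177.22913352  20.94780826 336.85182798]]
```

>>> jog_arm --rows '[{"delta_pos": [0.003, -0.011, 0.1], "roll": 0, "claw": 0.9}, {"delta_pos": [0.003, -0.011, 0.22], "roll": 0, "claw": 0.9}, {"delta_pos": [0.003, -0.011, 0.32], "roll": 0, "claw": 0.9}, {"delta_pos": [0.003, -0.011, 0.36], "roll": 0, "claw": 0.9}, {"delta_pos": [0.003, -0.011, 0.36], "roll": 0, "claw": 0.9}]'

```text
t: 13.1
eef_pos: [0.4591, 0.1118, 0.2728]
orientation: [0.997, 0.082, -0.003, 0.0]
contact_force: [-0.2, 0.4, -1.1]
width: 0.0198
grasp_force: 60.0
```

>>> jog_arm --rows '[{"delta_pos": [0, 0, 0.012], "roll": 0, "claw": 0.9}, {"delta_pos": [0, 0, 0.02], "roll": 0, "claw": 0.9}, {"delta_pos": [0, 0, 0.02], "roll": 0, "claw": 0.9}]'

```text
t: 13.4
eef_pos: [0.4602, 0.113, 0.2708]
orientation: [0.997, 0.083, 0.001, 0.0]
contact_force: [-0.0, 0.1, -3.1]
width: 0.0202
grasp_force: 60.0
```

Run:
```python
from h import *
from plant import *
s=sense();print(s["t"],s["eef_pos"],np.degrees(yaw(s)),s["contact_force"],s["torque"])
```

```text
13.4 [0.46022662 0.11303459 0.27076518] 9.514433733316745 [-0.02700829  0.06460743 -3.14968566] [-0.03243856  0.10990245  0.07134464]
```

>>> jog_arm --rows '[{"delta_pos": [0, 0, 0.01], "roll": 0, "claw": 0.9}, {"delta_pos": [0, 0, 0.014], "roll": 0, "claw": 0.9}, {"delta_pos": [0, 0, 0.016], "roll": 0, "claw": 0.9}, {"delta_pos": [0, 0, 0.016], "roll": 0, "claw": 0.9}]'

```text
t: 13.8
eef_pos: [0.4597, 0.1132, 0.2662]
orientation: [0.997, 0.083, 0.0, 0.0]
contact_force: [-0.9, -0.6, 0.2]
width: 0.0197
grasp_force: 60.0
```

>>> jog_arm --rows '[{"delta_pos": [0, 0, 0.004], "roll": 0, "claw": 0.9}, {"delta_pos": [0, 0, 0.004], "roll": 0, "claw": 0.9}]'

```text
t: 14.0
eef_pos: [0.4599, 0.1132, 0.2661]
orientation: [0.997, 0.083, -0.0, 0.0]
contact_force: [-4.9, -0.2, 8.4]
width: 0.0196
grasp_force: 60.0
```

>>> jog_arm --rows '[{"delta_pos": [0.04, 0, 0], "roll": 0, "claw": 0.9}, {"delta_pos": [0.08, 0, 0], "roll": 0, "claw": 0.9}, {"delta_pos": [0.12, 0, 0], "roll": 0, "claw": 0.9}, {"delta_pos": [0.16, 0, 0], "roll": 0, "claw": 0.9}, {"delta_pos": [0.2, 0, 0], "roll": 0, "claw": 0.9}]'

```text
t: 14.5
eef_pos: [0.5084, 0.1214, 0.2662]
orientation: [0.997, 0.083, -0.002, 0.0]
contact_force: [-9.5, -1.5, 12.1]
width: 0.0198
grasp_force: 60.0
```

>>> jog_arm --rows '[{"delta_pos": [0.03, 0, 0], "roll": 0, "claw": 0.9}, {"delta_pos": [0.06, 0, 0], "roll": 0, "claw": 0.9}, {"delta_pos": [0.09, 0, 0], "roll": 0, "claw": 0.9}, {"delta_pos": [0.12, 0, 0], "roll": 0, "claw": 0.9}, {"delta_pos": [0.13, 0, 0], "roll": 0, "claw": 0.9}]'

```text
t: 15.0
eef_pos: [0.5408, 0.1268, 0.2662]
orientation: [0.997, 0.083, -0.002, 0.0]
contact_force: [-9.6, -1.7, 11.5]
width: 0.0195
grasp_force: 60.0
```

```bash
cat > chk.py <<'E'
from h import *
from plant import *
import sys
s=sense();c=camera("wrist");w=c;print(s["t"],np.round(s["eef_pos"],4),np.degrees(yaw(s)).round(2),np.round(s["contact_force"],1),np.round(s["torque"],2),s["width"])
hsv=cv2.cvtColor(c["color"],cv2.COLOR_RGB2HSV);m=cv2.inRange(hsv,(24,110,60),(34,255,255));m[200:]=0;m[:,:150]=0;m[:,400:]=0
n,l,st,ce=cv2.connectedComponentsWithStats(m)
Rm=R.from_quat(s["orientation"]).as_matrix()
for i in range(1,n):
    if st[i,4]>30:
        z=s["eef_pos"][2]-.2602+.0215;p=wplane(w,s["eef_pos"],s["orientation"],ce[i],z)
        t=((np.c_[p,[z]]-s["eef_pos"])@Rm)*1000
        print("yellow box",st[i].tolist(),"tool xy if on pan",np.round(t[0,:2],1),"scoop x",round(t[0,0]-91,1))
np.savez("wl.npz",s_pos=s["eef_pos"],q=s["orientation"],**c)
E
python3 chk.py
```

```text
15.0 [0.5408 0.1268 0.2662] 9.55 [-9.6 -1.7 11.5] [-0.32  1.46  0.  ] 0.01954954892334503
yellow box [237, 0, 57, 49, 2292] tool xy if on pan [143.6  -7. ] scoop x 52.6
yellow box [295, 0, 57, 50, 2309] tool xy if on pan [143.8  31.4] scoop x 52.8
yellow box [279, 55, 57, 56, 2481] tool xy if on pan [102.5  20.6] scoop x 11.5
yellow box [219, 62, 57, 56, 2469] tool xy if on pan [ 97.5 -18.9] scoop x 6.5
```

>>> jog_arm --rows '[{"delta_pos": [0.012, 0, 0], "roll": 0, "claw": 0.9}, {"delta_pos": [0.024, 0, 0], "roll": 0, "claw": 0.9}, {"delta_pos": [0.034, 0, 0], "roll": 0, "claw": 0.9}, {"delta_pos": [0.034, 0, 0], "roll": 0, "claw": 0.9}]'

```text
t: 15.45
eef_pos: [0.5488, 0.1282, 0.2662]
orientation: [0.997, 0.083, -0.002, 0.0]
contact_force: [-7.1, -1.5, 10.6]
width: 0.0196
grasp_force: 60.0
```

```bash
python3 chk.py
```

```text
15.45 [0.5488 0.1282 0.2662] 9.54 [-7.1 -1.5 10.6] [-0.17  1.2  -0.01] 0.0196210786732837
yellow box [237, 6, 57, 55, 2431] tool xy if on pan [136.6  -6.9] scoop x 45.6
yellow box [279, 7, 73, 107, 4893] tool xy if on pan [117.8  25.9] scoop x 26.8
yellow box [219, 64, 57, 56, 2465] tool xy if on pan [ 96.4 -18.7] scoop x 5.4
```

>>> jog_arm --rows '[{"delta_pos": [0.014, 0, -0.01], "roll": 0, "claw": 0.9}, {"delta_pos": [0.026, 0, -0.028], "roll": 0, "claw": 0.9}, {"delta_pos": [0.038, 0, -0.046], "roll": 0, "claw": 0.9}, {"delta_pos": [0.051, 0, -0.064], "roll": 0, "claw": 0.9}, {"delta_pos": [0.051, 0, -0.064], "roll": 0, "claw": 0.9}]'

```text
t: 16.0
eef_pos: [0.562, 0.1304, 0.281]
orientation: [0.997, 0.083, -0.001, -0.0]
contact_force: [-2.6, -0.6, -2.7]
width: 0.0195
grasp_force: 60.0
```

```bash
python3 chk.py
python3 - <<'E'
from h import *
c=dict(np.load("top.npz"));print("toolbox front",plane(c,np.array([(335,165),(513,165)])*.7,.0)*1000,plane(c,np.array([(335,165),(513,165)])*.7,.1)*1000)
E
```

```text
16.0 [0.562  0.1304 0.281 ] 9.54 [-2.6 -0.6 -2.7] [-0.21  0.99 -0.02] 0.01950746283816214
yellow box [218, 13, 69, 108, 4862] tool xy if on pan [113.2 -15.7] scoop x 22.2
yellow box [278, 13, 67, 109, 4858] tool xy if on pan [112.8  23.1] scoop x 21.8
toolbox front [[ 817.68879551  201.89499995    0.        ]
 [ 824.02730346 -213.66936654    0.        ]] [[ 787.82908091  189.2081042   100.        ]
 [ 793.72945215 -197.63120511  100.        ]]
```

>>> jog_arm --rows '[{"delta_pos": [0.01, 0, -0.018], "roll": 0, "claw": 0.9}, {"delta_pos": [0.023, 0, -0.036], "roll": 0, "claw": 0.9}, {"delta_pos": [0.036, 0, -0.054], "roll": 0, "claw": 0.9}, {"delta_pos": [0.048, 0, -0.072], "roll": 0, "claw": 0.9}, {"delta_pos": [0.06, 0, -0.088], "roll": 0, "claw": 0.9}]'

```text
t: 16.55
eef_pos: [0.5772, 0.1329, 0.3035]
orientation: [0.997, 0.083, 0.0, 0.0]
contact_force: [-2.1, -0.4, -3.2]
width: 0.0195
grasp_force: 60.0
```

```bash
python3 chk.py
```

```text
16.55 [0.5772 0.1329 0.3035] 9.53 [-2.1 -0.4 -3.2] [-0.12  0.79  0.05] 0.019506325281802482
yellow box [217, 14, 70, 110, 4869] tool xy if on pan [111.9 -15.9] scoop x 20.9
yellow box [288, 14, 56, 54, 2390] tool xy if on pan [131.7  26.2] scoop x 40.7
yellow box [278, 69, 56, 55, 2450] tool xy if on pan [93.3 19.7] scoop x 2.3
```

>>> jog_arm --rows '[{"delta_pos": [0.012, 0, -0.02], "roll": 0, "claw": 0.9}, {"delta_pos": [0.026, 0, -0.04], "roll": 0, "claw": 0.9}, {"delta_pos": [0.065, 0, -0.036], "roll": 0, "claw": 0.9}, {"delta_pos": [0.115, 0, -0.016], "roll": 0, "claw": 0.9}, {"delta_pos": [0.16, 0, 0.01], "roll": 0, "claw": 0.9}]'

```text
t: 17.1
eef_pos: [0.6175, 0.1396, 0.3034]
orientation: [0.997, 0.083, 0.0, 0.0]
contact_force: [-12.9, -2.3, 14.8]
width: 0.0197
grasp_force: 60.0
```

>>> jog_arm --rows '[{"delta_pos": [0.025, 0, 0.02], "roll": 0, "claw": 0.9}, {"delta_pos": [0.035, 0, 0.035], "roll": 0, "claw": 0.9}]'

```text
t: 17.3
eef_pos: [0.6247, 0.1409, 0.2944]
orientation: [0.997, 0.083, -0.003, 0.0]
contact_force: [-18.7, -3.3, 17.9]
width: 0.0194
grasp_force: 60.0
```

```bash
python3 chk.py
python3 - <<'E'
from h import *
w=dict(np.load("wl.npz"))
for d in(0,3,6,9):print(d,np.round(wproj(w,pan(np.radians(d),[(.05,.045,.0025),(.05,-.045,.0025)])),1).tolist())
a=w["color"][0:210,140:420,::-1];cv2.imwrite("pics/w7.png",cv2.resize(a,None,fx=2.5,fy=2.5,interpolation=cv2.INTER_CUBIC))
E
```

```text
17.3 [0.6247 0.1409 0.2944] 9.55 [-18.7  -3.3  17.9] [-0.54  2.68  0.04] 0.019404574011159893
yellow box [285, 1, 64, 62, 3049] tool xy if on pan [137.9  26.8] scoop x 46.9
yellow box [219, 27, 63, 61, 3011] tool xy if on pan [119.8 -16.8] scoop x 28.8
yellow box [213, 90, 61, 60, 2842] tool xy if on pan [ 77.4 -21.5] scoop x -13.6
yellow box [278, 91, 60, 60, 2821] tool xy if on pan [77.  21.1] scoop x -14.0
0 [[213.8, 35.1], [337.7, 35.2]]
3 [[211.9, 27.8], [339.6, 27.8]]
6 [[209.9, 20.5], [341.6, 20.5]]
9 [[207.7, 13.3], [343.8, 13.3]]
```

```bash
cat > chk2.py <<'E'
from h import *
from plant import *
import sys
pit=[float(a) for a in sys.argv[1:]]
s=sense();c=camera("wrist");np.savez("wl.npz",s_pos=s["eef_pos"],q=s["orientation"],**c)
print(s["t"],np.round(s["eef_pos"],4),np.degrees(yaw(s)).round(2),np.round(s["contact_force"],1),np.round(s["torque"],2),s["width"])
hsv=cv2.cvtColor(c["color"],cv2.COLOR_RGB2HSV);m=cv2.inRange(hsv,(24,110,60),(34,255,255));m[205:]=0;m[:,:150]=0;m[:,400:]=0
cn,_=cv2.findContours(m,cv2.RETR_EXTERNAL,cv2.CHAIN_APPROX_NONE)
from scipy.optimize import least_squares
for k in cn:
    if cv2.contourArea(k)<100:continue
    (u,v),r=cv2.minEnclosingCircle(k);o=[]
    for p in pit:
        f=lambda a:(wproj(c,pan(np.radians(p),[(a[0],a[1],.0215)]))[0]-[u,v])
        o.append((p,np.round(least_squares(f,[0,0]).x*1000,1).tolist()))
    print("px",round(u,1),round(v,1),"r",round(r,1),o)
E
python3 chk2.py 0 5 9
```

```text
17.35 [0.6247 0.1408 0.2937] 9.55 [-14.4  -3.3  15.1] [-0.35  1.95  0.03] 0.019581671772108157
px 307.3 130.0 r 30.1 [(0.0, [-20.6, -21.1]), (5.0, [-25.1, -20.6]), (9.0, [-28.4, -20.1])]
px 243.4 129.3 r 30.0 [(0.0, [-20.1, 21.6]), (5.0, [-24.7, 21.0]), (9.0, [-28.0, 20.6])]
px 250.0 66.0 r 31.4 [(0.0, [22.6, 17.0]), (5.0, [16.5, 16.2]), (9.0, [12.3, 15.7])]
px 314.5 37.6 r 32.0 [(0.0, [42.7, -25.7]), (5.0, [35.4, -24.4]), (9.0, [30.4, -23.4])]
```

>>> jog_arm --rows '[{"delta_pos": [0, 0, 0], "roll": 0, "claw": 0.9}, {"delta_pos": [0, 0, 0], "roll": 0, "claw": 0.9}, {"delta_pos": [0, 0, 0], "roll": 0, "claw": 0.9}, {"delta_pos": [0, 0, -0.03], "roll": 0, "claw": 0.9}, {"delta_pos": [0, 0, -0.08], "roll": 0, "claw": 0.9}]'

```text
t: 17.9
eef_pos: [0.6253, 0.1409, 0.3108]
orientation: [0.997, 0.083, -0.001, -0.0]
contact_force: [-0.7, 0.3, -3.2]
width: 0.0197
grasp_force: 60.0
```

```bash
python3 chk2.py 5 9
```

```text
17.9 [0.6253 0.1409 0.3108] 9.52 [-0.7  0.3 -3.2] [ 0.02  0.23 -0.03] 0.019730392208419264
px 278.5 104.2 r 76.3 [(5.0, [-8.4, -1.8]), (9.0, [-12.0, -1.7])]
```

>>> jog_arm --rows '[{"delta_pos": [0, 0, -0.06], "roll": 0, "claw": 0.9}, {"delta_pos": [0, 0, -0.14], "roll": 0, "claw": 0.9}, {"delta_pos": [0, 0, -0.22], "roll": 0, "claw": 0.9}, {"delta_pos": [0, 0, -0.29], "roll": 0, "claw": 0.9}, {"delta_pos": [0, 0, -0.33], "roll": 0, "claw": 0.9}]'

```text
t: 18.45
eef_pos: [0.6256, 0.141, 0.3969]
orientation: [0.997, 0.083, 0.002, -0.0]
contact_force: [0.3, -0.0, -3.6]
width: 0.0193
grasp_force: 60.0
```

```bash
python3 chk2.py 5 9;python3 - <<'E'
from h import *
from plant import *
plan(sense(),[.4031,.3611,.215],np.radians(7))
w=dict(np.load("wl.npz"))
for d in(3,6,9):print(d,np.round(wproj(w,pan(np.radians(d),[(.05,.045,.0025),(.05,-.045,.0025)])),1).tolist())
g=cv2.cvtColor(w["color"],cv2.COLOR_RGB2GRAY);print(g[0:60:1,215].tolist());print(g[0:60,330].tolist())
E
```

```text
18.45 [0.6256 0.141  0.3969] 9.53 [ 0.3 -0.  -3.6] [-0.08  0.25  0.02] 0.01926207027938354
px 278.0 103.5 r 76.3 [(5.0, [-8.0, -1.4]), (9.0, [-11.5, -1.4])]
delta [-0.585, -0.811, 0.01] roll 0.088 rows 5.0
delta [-0.157, -0.198, 0.003] roll -0.0 rows 1.3
3 [[211.9, 27.8], [339.6, 27.8]]
6 [[209.9, 20.5], [341.6, 20.5]]
9 [[207.7, 13.3], [343.8, 13.3]]
[169, 168, 168, 167, 167, 170, 172, 173, 173, 173, 173, 171, 171, 172, 172, 160, 178, 177, 177, 177, 177, 176, 176, 177, 175, 175, 174, 175, 175, 174, 175, 175, 174, 173, 174, 173, 172, 172, 172, 173, 172, 171, 171, 171, 171, 170, 169, 169, 168, 168, 168, 167, 168, 166, 166, 166, 166, 166, 166, 166]
[200, 200, 204, 205, 203, 202, 200, 198, 199, 199, 202, 205, 207, 211, 212, 204, 179, 177, 176, 175, 175, 175, 175, 175, 175, 174, 174, 174, 173, 172, 172, 172, 172, 171, 172, 171, 170, 170, 171, 171, 171, 170, 170, 168, 169, 169, 169, 167, 168, 161, 151, 158, 163, 168, 170, 172, 174, 174, 176, 177]
```

>>> jog_arm --rows '[{"delta_pos": [-0.0095, -0.013, 0], "roll": 0, "claw": 0.9}, {"delta_pos": [-0.028, -0.039, 0], "roll": 0, "claw": 0.9}, {"delta_pos": [-0.057, -0.077, 0], "roll": 0, "claw": 0.9}, {"delta_pos": [-0.095, -0.129, 0], "roll": 0, "claw": 0.9}, {"delta_pos": [-0.142, -0.193, 0], "roll": 0, "claw": 0.9}]'

```text
t: 19.0
eef_pos: [0.5806, 0.1835, 0.3933]
orientation: [0.997, 0.083, -0.001, -0.0]
contact_force: [-0.3, 0.7, -3.2]
width: 0.0197
grasp_force: 60.0
```

>>> jog_arm --rows '[{"delta_pos": [-0.052, -0.071, 0], "roll": 0, "claw": 0.9}, {"delta_pos": [-0.104, -0.142, 0], "roll": 0, "claw": 0.9}, {"delta_pos": [-0.156, -0.213, 0], "roll": 0, "claw": 0.9}, {"delta_pos": [-0.209, -0.284, 0], "roll": 0, "claw": 0.9}, {"delta_pos": [-0.261, -0.355, 0], "roll": 0, "claw": 0.9}]'

```text
t: 19.5
eef_pos: [0.5007, 0.2609, 0.3943]
orientation: [0.996, 0.084, -0.0, -0.0]
contact_force: [0.6, -0.5, -3.0]
width: 0.0197
grasp_force: 60.0
```

>>> jog_arm --rows '[{"delta_pos": [-0.052, -0.071, 0], "roll": 0, "claw": 0.9}, {"delta_pos": [-0.104, -0.142, 0], "roll": 0, "claw": 0.9}, {"delta_pos": [-0.152, -0.206, 0], "roll": 0, "claw": 0.9}, {"delta_pos": [-0.19, -0.258, 0], "roll": 0, "claw": 0.9}, {"delta_pos": [-0.218, -0.297, 0], "roll": 0, "claw": 0.9}]'

```text
t: 20.0
eef_pos: [0.435, 0.3248, 0.3943]
orientation: [0.996, 0.084, -0.0, -0.0]
contact_force: [-1.0, 0.2, -3.7]
width: 0.0194
grasp_force: 60.0
```

```bash
python3 chk2.py 8;python3 - <<'E'
from h import *
from plant import *
plan(sense(),[.4031,.3611,.17],np.radians(7))
E
```

```text
20.0 [0.435  0.3248 0.3943] 9.62 [-1.   0.2 -3.7] [-0.03  0.2  -0.  ] 0.01939210223798906
px 309.5 104.0 r 59.4 [(8.0, [-10.7, -21.2])]
px 246.0 104.0 r 59.5 [(8.0, [-10.8, 18.7])]
delta [-0.099, -0.161, 0.177] roll 0.093 rows 1.3
```

>>> jog_arm --rows '[{"delta_pos": [-0.02, -0.034, 0.03], "roll": 0.02, "claw": 0.9}, {"delta_pos": [-0.04, -0.068, 0.07], "roll": 0.04, "claw": 0.9}, {"delta_pos": [-0.06, -0.1, 0.11], "roll": 0.06, "claw": 0.9}, {"delta_pos": [-0.08, -0.132, 0.15], "roll": 0.08, "claw": 0.9}, {"delta_pos": [-0.097, -0.159, 0.177], "roll": 0.093, "claw": 0.9}]'

```text
t: 20.55
eef_pos: [0.4056, 0.3589, 0.348]
orientation: [0.998, 0.059, -0.001, 0.001]
contact_force: [0.2, -0.9, -4.0]
width: 0.0197
grasp_force: 60.0
```

>>> jog_arm --rows '[{"delta_pos": [0, 0, 0], "roll": 0, "claw": 0.9}, {"delta_pos": [0, 0, 0], "roll": 0, "claw": 0.9}]'

```text
t: 20.75
eef_pos: [0.4063, 0.3588, 0.3497]
orientation: [0.998, 0.06, 0.0, 0.0]
contact_force: [-0.6, 0.0, -3.7]
width: 0.0191
grasp_force: 60.0
```

```bash
python3 chk2.py 8;python3 - <<'E'
from h import *
from plant import *
w=dict(np.load("w6.npz"));print("case right rim from w6",1000*wplane(w,w["s_pos"],w["q"],np.array([(127,46),(125,275)])*.7,.065))
plan(sense(),[.4031,.3611,.17],np.radians(7))
w=dict(np.load("wl.npz"));a=w["color"][:,:,::-1];cv2.imwrite("pics/w8.png",cv2.resize(a,(800,600),interpolation=cv2.INTER_CUBIC))
E
```

```text
20.75 [0.4063 0.3588 0.3497] 6.89 [-0.6  0.  -3.7] [-0.03  0.21 -0.02] 0.019065019183584393
px 303.2 103.8 r 59.6 [(8.0, [-10.7, -17.2])]
px 238.0 103.9 r 59.4 [(8.0, [-10.7, 23.7])]
case right rim from w6 [[595.11029833 312.82947919]
 [438.87647263 297.25302111]]
delta [-0.013, -0.011, 0.001] roll -0.005 rows 0.1
```

View pics/w8.png

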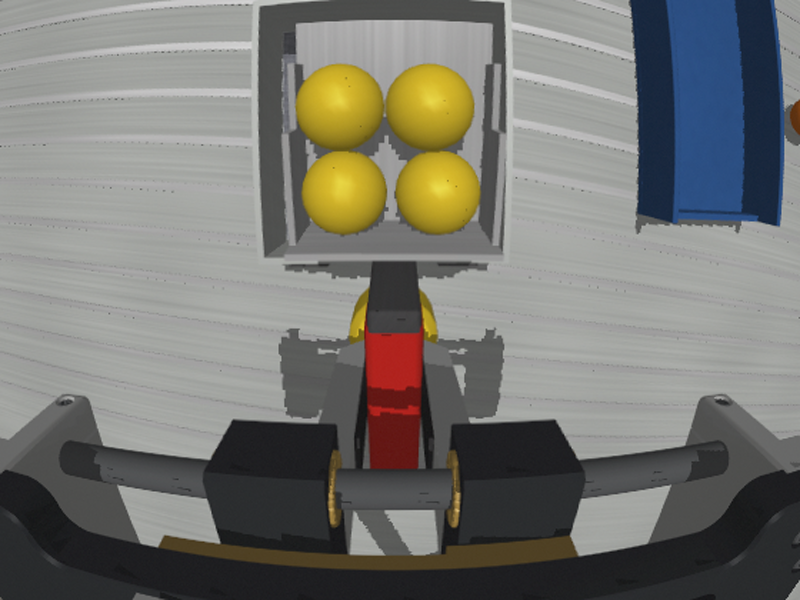

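The wrist view shows all four balls in the pan, at (340,107), (430,107), (344,193) and (438,193), over the case (255–510, 0–260). The trough on the right is empty. I now ease the grip so the lip droops and the balls roll out into the case.

>>> jog_arm --rows '[{"delta_pos": [0, 0, 0], "roll": 0, "claw": 0.9}, {"delta_pos": [0, 0, 0], "roll": 0, "claw": 0.9}, {"delta_pos": [0, 0, 0], "roll": 0, "claw": 0.9}]' --force 12

```text
t: 21.1
eef_pos: [0.4069, 0.3586, 0.3509]
orientation: [0.998, 0.06, 0.001, -0.0]
contact_force: [-1.4, -1.1, -0.4]
width: 0.0199
grasp_force: 12.0
```

```bash
python3 chk2.py 8
```

```text
21.1 [0.4069 0.3586 0.3509] 6.84 [-1.4 -1.1 -0.4] [-0.07  0.03 -0.01] 0.019933033392213022
px 299.5 134.1 r 23.5 [(8.0, [-30.4, -15.2])]
px 247.8 134.4 r 23.5 [(8.0, [-30.6, 17.9])]
px 292.5 87.1 r 21.1 [(8.0, [-0.2, -10.4])]
px 249.6 87.2 r 21.1 [(8.0, [-0.1, 16.2])]
```

>>> jog_arm --rows '[{"delta_pos": [0, 0, 0], "roll": 0, "claw": 0.9}, {"delta_pos": [0, 0, 0], "roll": 0, "claw": 0.9}, {"delta_pos": [0, 0, 0], "roll": 0, "claw": 0.9}, {"delta_pos": [0, 0, 0], "roll": 0, "claw": 0.9}]'

```text
t: 21.55
eef_pos: [0.4067, 0.3588, 0.3507]
orientation: [0.998, 0.06, 0.001, -0.0]
contact_force: [0.9, -1.5, 3.0]
width: 0.0198
grasp_force: 12.0
```

```bash
python3 chk2.py 8
python3 - <<'E'
from h import *
w=dict(np.load("wl.npz"));hsv=cv2.cvtColor(w["color"],cv2.COLOR_RGB2HSV)
print("dark/white pan rows, col 275:",cv2.cvtColor(w["color"],cv2.COLOR_RGB2GRAY)[0:190:6,272].tolist())
for d in(0,-10,-20,-27,-35):print(d,np.round(wproj(w,pan(np.radians(d),[(.05,.045,.0025),(-.05,.045,.048),(-.055,.01,.092)])),0).tolist())
r=cv2.inRange(hsv,(0,150,60),(8,255,255));r[:, :230]=0;r[:,320:]=0;y=np.nonzero(r.any(1))[0];print("red rows",y.min(),y.max())
E
```

```text
21.55 [0.4067 0.3588 0.3507] 6.87 [ 0.9 -1.5  3. ] [-0.3  -0.23  0.  ] 0.01982284638271987
px 257.8 93.9 r 20.2 [(8.0, [-4.5, 11.2])]
px 323.4 88.9 r 20.0 [(8.0, [-0.9, -29.7])]
px 270.6 32.0 r 40.6 [(8.0, [34.7, 3.1])]
dark/white pan rows, col 275: [96, 75, 76, 77, 61, 105, 89, 59, 108, 112, 100, 111, 114, 106, 144, 148, 140, 118, 71, 160, 160, 161, 161, 162, 162, 163, 163, 164, 166, 168, 169, 169]
0 [[214.0, 35.0], [202.0, 181.0], [255.0, 211.0]]
-10 [[219.0, 60.0], [205.0, 189.0], [256.0, 204.0]]
-20 [[223.0, 86.0], [207.0, 197.0], [256.0, 199.0]]
-27 [[225.0, 104.0], [209.0, 204.0], [257.0, 198.0]]
-35 [[228.0, 125.0], [210.0, 213.0], [257.0, 197.0]]
red rows 211 382
```

>>> jog_arm --rows '[{"delta_pos": [0, 0, 0], "roll": 0, "claw": 0.9}, {"delta_pos": [0, 0, 0], "roll": 0, "claw": 0.9}, {"delta_pos": [0, 0, -0.06], "roll": 0, "claw": 0.9}, {"delta_pos": [0, 0, -0.16], "roll": 0, "claw": 0.9}, {"delta_pos": [0, 0, -0.26], "roll": 0, "claw": 0.9}]' --force 50

```text
t: 22.1
eef_pos: [0.4055, 0.3585, 0.4133]
orientation: [0.998, 0.06, -0.003, 0.001]
contact_force: [0.8, 0.7, -2.0]
width: 0.0198
grasp_force: 50.0
```

>>> jog_arm --rows '[{"delta_pos": [0, 0, -0.12], "roll": 0, "claw": 0.9}, {"delta_pos": [0, 0, -0.22], "roll": 0, "claw": 0.9}, {"delta_pos": [0, 0, -0.22], "roll": 0, "claw": 0.9}]'

```text
t: 22.4
eef_pos: [0.4067, 0.3593, 0.4729]
orientation: [0.998, 0.06, 0.002, -0.002]
contact_force: [0.3, 0.4, -2.7]
width: 0.0197
grasp_force: 50.0
```

```bash
python3 chk2.py -25
python3 - <<'E'
from h import *
from plant import *
w=dict(np.load("wl.npz"));s=sense()
g=cv2.cvtColor(w["color"],cv2.COLOR_RGB2GRAY)
for col in(235,272,310):print(col,g[40:190:3,col].tolist())
for d in(-20,-25,-30,-35):print(d,np.round(wproj(w,pan(np.radians(d),[(.05,.042,.0025),(-.05,.045,.048)])),0).tolist())
t=camera("top");hsv=cv2.cvtColor(t["color"],cv2.COLOR_RGB2HSV);m=cv2.inRange(hsv,(24,110,60),(34,255,255))
n,l,st,ce=cv2.connectedComponentsWithStats(m)
for i in range(1,n):
    if st[i,4]>15 and st[i,1]>100 and st[i,1]<300: print(st[i].tolist(),plane(t,ce[i],.024)[0]*1000)
np.savez("top4.npz",**t)
plan(s,[.5152,-.1259,.23],np.radians(1.5))
E
```

```text
22.4 [0.4067 0.3593 0.4729] 6.88 [ 0.3  0.4 -2.7] [ 0.06 -0.03 -0.03] 0.019659329958982986
px 265.0 103.4 r 14.2 [(-25.0, [34.9, 8.6])]
px 311.1 98.1 r 14.4 [(-25.0, [40.1, -28.8])]
px 274.0 56.0 r 29.0 [(-25.0, [81.9, 1.5])]
235 [75, 74, 80, 61, 61, 59, 59, 105, 115, 109, 103, 105, 111, 105, 109, 114, 111, 109, 109, 108, 115, 115, 110, 110, 110, 160, 159, 159, 159, 160, 159, 158, 159, 159, 158, 159, 157, 158, 158, 158, 159, 158, 158, 159, 159, 159, 160, 160, 161, 161]
272 [75, 75, 62, 62, 119, 117, 107, 86, 60, 102, 108, 99, 101, 106, 108, 105, 103, 123, 153, 159, 162, 157, 150, 137, 123, 157, 157, 157, 158, 158, 158, 158, 158, 159, 158, 159, 159, 158, 160, 160, 160, 161, 161, 161, 163, 163, 165, 165, 166, 166]
310 [76, 75, 69, 61, 63, 58, 97, 109, 110, 108, 104, 108, 118, 105, 115, 137, 160, 171, 188, 186, 170, 152, 138, 116, 97, 154, 155, 154, 155, 156, 156, 155, 155, 155, 156, 156, 156, 155, 155, 156, 156, 156, 158, 157, 160, 159, 161, 162, 162, 162]
-20 [[227.0, 85.0], [207.0, 197.0]]
-25 [[228.0, 98.0], [208.0, 202.0]]
-30 [[229.0, 111.0], [209.0, 207.0]]
-35 [[231.0, 124.0], [210.0, 213.0]]
[164, 182, 24, 13, 209] [566.24421083 381.80685441  24.        ]
[187, 199, 10, 11, 85] [516.39672836 328.80630268  24.        ]
[168, 203, 12, 6, 54] [510.03523315 386.54893738  24.        ]
[172, 239, 21, 19, 265] [371.75999261 350.98690329  24.        ]
delta [0.1, 0.988, 0.121] roll 0.188 rows 5.0
delta [0.192, 0.974, 0.121] roll -0.0 rows 5.0
delta [0.0, 0.002, 0.0] roll -0.0 rows 0.0
```

All four balls read inside the case, at world (510–566, 329–387). I carry the empty scoop back.

>>> jog_arm --rows '[{"delta_pos": [0.2, 0.97, 0], "roll": 0.188, "claw": 0.9}, {"delta_pos": [0.2, 0.97, 0], "roll": 0.188, "claw": 0.9}, {"delta_pos": [0.2, 0.97, 0], "roll": 0.188, "claw": 0.9}, {"delta_pos": [0.2, 0.97, 0], "roll": 0.188, "claw": 0.9}, {"delta_pos": [0.2, 0.97, 0], "roll": 0.188, "claw": 0.9}]'

```text
t: 23.0
eef_pos: [0.4845, 0.122, 0.4666]
orientation: [1.0, 0.013, -0.003, -0.0]
contact_force: [-0.1, 0.6, -3.0]
width: 0.0199
grasp_force: 50.0
```

Run:
```python
from h import *
from plant import *
plan(sense(),[.580,-.126,.26],np.radians(1.5))
```

```text
delta [0.333, 0.938, 0.1] roll -0.0 rows 5.0
delta [0.023, 0.064, 0.007] roll -0.0 rows 0.3
```

>>> jog_arm --rows '[{"delta_pos": [0.355, 0.995, 0], "roll": 0, "claw": 0.9}, {"delta_pos": [0.355, 0.995, 0], "roll": 0, "claw": 0.9}, {"delta_pos": [0.355, 0.995, 0], "roll": 0, "claw": 0.9}, {"delta_pos": [0.355, 0.995, 0.1], "roll": 0, "claw": 0.9}, {"delta_pos": [0.355, 0.995, 0.2], "roll": 0, "claw": 0.9}]'

```text
t: 23.5
eef_pos: [0.5726, -0.104, 0.4325]
orientation: [1.0, 0.012, 0.001, 0.0]
contact_force: [0.6, -0.1, -1.9]
width: 0.0198
grasp_force: 50.0
```

>>> jog_arm --rows '[{"delta_pos": [0, 0.005, 0.1], "roll": 0, "claw": 0.9}, {"delta_pos": [0, 0.005, 0.2], "roll": 0, "claw": 0.9}, {"delta_pos": [0, 0.005, 0.26], "roll": 0, "claw": 0.9}, {"delta_pos": [0, 0.005, 0.26], "roll": 0, "claw": 0.9}]'

```text
t: 23.9
eef_pos: [0.5703, -0.1021, 0.3631]
orientation: [1.0, 0.013, -0.005, -0.002]
contact_force: [-0.5, -0.4, -2.1]
width: 0.0198
grasp_force: 50.0
```

```bash
python3 chk2.py 0
python3 - <<'E'
from h import *
w=dict(np.load("wl.npz"));g=cv2.cvtColor(w["color"],cv2.COLOR_RGB2GRAY)
for col in(245,272,300):print(col,g[70:150:2,col].tolist())
E
```

```text
23.9 [ 0.5703 -0.1021  0.3631] 1.48 [-0.5 -0.4 -2.1] [0.05 0.06 0.06] 0.019777035939797277
245 [90, 90, 152, 163, 160, 161, 164, 166, 163, 172, 173, 170, 164, 166, 163, 163, 166, 162, 161, 166, 165, 168, 161, 160, 158, 159, 158, 160, 159, 159, 159, 159, 160, 160, 161, 161, 161, 161, 161, 161]
272 [201, 191, 179, 77, 83, 90, 91, 91, 162, 169, 169, 170, 164, 165, 165, 167, 163, 162, 158, 164, 164, 165, 161, 159, 160, 161, 161, 161, 162, 162, 162, 162, 162, 162, 162, 162, 163, 163, 162, 162]
300 [164, 166, 168, 166, 161, 165, 163, 164, 165, 164, 168, 168, 164, 165, 168, 169, 166, 166, 160, 165, 166, 166, 162, 163, 163, 163, 163, 163, 162, 163, 163, 162, 163, 163, 162, 163, 163, 163, 163, 164]
```

>>> jog_arm --rows '[{"delta_pos": [0.02, 0.096, 0.03], "roll": 0, "claw": 0.9}, {"delta_pos": [0.02, 0.096, 0.08], "roll": 0, "claw": 0.9}, {"delta_pos": [0.02, 0.096, 0.12], "roll": 0, "claw": 0.9}, {"delta_pos": [0.02, 0.096, 0.14], "roll": 0, "claw": 0.9}, {"delta_pos": [0.02, 0.096, 0.14], "roll": 0, "claw": 0.9}]' --force 15

```text
t: 24.45
eef_pos: [0.5771, -0.1258, 0.3323]
orientation: [1.0, 0.013, -0.001, -0.001]
contact_force: [-0.8, 0.4, -1.5]
width: 0.0201
grasp_force: 15.0
```

>>> jog_arm --rows '[{"delta_pos": [-0.04, 0, 0.03], "roll": 0, "claw": 0.9}, {"delta_pos": [-0.08, 0, 0.06], "roll": 0, "claw": 0.9}, {"delta_pos": [-0.12, 0, 0.09], "roll": 0, "claw": 0.9}, {"delta_pos": [-0.16, 0, 0.12], "roll": 0, "claw": 0.9}, {"delta_pos": [-0.2, 0, 0.15], "roll": 0, "claw": 0.9}]'

```text
t: 24.95
eef_pos: [0.528, -0.1276, 0.2972]
orientation: [1.0, 0.013, 0.002, 0.0]
contact_force: [0.6, -0.5, -0.1]
width: 0.0201
grasp_force: 15.0
```

>>> jog_arm --rows '[{"delta_pos": [-0.03, 0, 0.035], "roll": 0, "claw": 0.9}, {"delta_pos": [-0.05, 0, 0.07], "roll": 0, "claw": 0.9}, {"delta_pos": [-0.065, 0, 0.1], "roll": 0, "claw": 0.9}, {"delta_pos": [-0.08, 0, 0.125], "roll": 0, "claw": 0.9}, {"delta_pos": [-0.08, 0, 0.14], "roll": 0, "claw": 0.9}]'

```text
t: 25.45
eef_pos: [0.5071, -0.1284, 0.2599]
orientation: [1.0, 0.013, -0.001, -0.0]
contact_force: [-5.1, 0.0, 14.8]
width: 0.0198
grasp_force: 15.0
```

```bash
cat > lip.py <<'E'
from h import *
from plant import *
s=sense();c=camera("wrist");print(s["t"],np.round(s["eef_pos"],4),np.round(s["contact_force"],1),np.round(s["torque"],2),s["width"])
g=cv2.cvtColor(c["color"],cv2.COLOR_RGB2GRAY)
for col in(250,290):
    d=np.diff(cv2.GaussianBlur(g,(1,3),0)[:110,col].astype(int));k=np.argsort(-abs(d))[:4];print(col,sorted((int(i),int(d[i])) for i in k))
for d in(0,-5,-10,-15):print(d,np.round(wproj(c,pan(np.radians(d),[(.05,.02,.0025)])),1).tolist())
E
python3 lip.py
```

```text
25.45 [ 0.5071 -0.1284  0.2599] [-5.1  0.  14.8] [ 0.06  1.16 -0.04] 0.019790456006779
250 [(5, -15), (7, 15), (40, 15), (41, 26)]
290 [(8, 5), (40, 18), (41, 27), (42, 12)]
0 [[247.9, 33.5]]
-5 [[249.2, 46.2]]
-10 [[250.3, 59.0]]
-15 [[251.3, 71.8]]
```

>>> jog_arm --rows '[{"delta_pos": [0, 0, 0.006], "roll": 0, "claw": 0.9}, {"delta_pos": [0, 0, 0.012], "roll": 0, "claw": 0.9}, {"delta_pos": [0, 0, 0.012], "roll": 0, "claw": 0.9}]' --force 6

```text
t: 25.8
eef_pos: [0.5084, -0.1285, 0.2588]
orientation: [1.0, 0.013, 0.001, -0.0]
contact_force: [-3.1, 0.4, 4.9]
width: 0.02
grasp_force: 6.0
```

```bash
python3 lip.py
```

```text
25.8 [ 0.5084 -0.1285  0.2588] [-3.1  0.4  4.9] [ 0.25  0.57 -0.01] 0.020001851761490646
250 [(7, -11), (9, 11), (42, 21), (43, 18)]
290 [(11, 12), (41, 13), (42, 25), (43, 16)]
0 [[247.9, 33.5]]
-5 [[249.2, 46.2]]
-10 [[250.3, 59.0]]
-15 [[251.3, 71.8]]
```

>>> jog_arm --rows '[{"delta_pos": [0, 0, 0], "roll": 0, "claw": 0.6}, {"delta_pos": [0, 0, 0], "roll": 0, "claw": 0.6}, {"delta_pos": [0, 0, 0], "roll": 0, "claw": 0.3}, {"delta_pos": [0, 0, -0.1], "roll": 0, "claw": 0.3}, {"delta_pos": [0, 0, -0.268], "roll": 0, "claw": 0}]'

```text
t: 26.35
eef_pos: [0.5063, -0.1279, 0.3221]
orientation: [1.0, 0.013, -0.004, -0.002]
contact_force: [0.8, -0.0, 0.5]
width: 0.0566
grasp_force: 0.0
```

>>> jog_arm --rows '[{"delta_pos": [0, 0, -0.15], "roll": 0, "claw": 0}, {"delta_pos": [0, 0, -0.15], "roll": 0, "claw": 0}, {"delta_pos": [0, 0, -0.15], "roll": 0, "claw": 0}]'

```text
t: 26.65
eef_pos: [0.508, -0.1286, 0.3633]
orientation: [1.0, 0.013, 0.001, 0.0]
contact_force: [-0.5, 0.4, -0.4]
width: 0.0803
grasp_force: 0.0
```

Run:
```python
from h import *
from plant import *
s=sense();c=camera("wrist");print(s["t"],s["eef_pos"],s["contact_force"],s["width"])
g=cv2.GaussianBlur(cv2.cvtColor(c["color"],cv2.COLOR_RGB2GRAY),(3,3),0).astype(int)
for col in(255,290):
    d=np.diff(g[:190,col]);print(col,[(int(i),int(d[i])) for i in np.nonzero(abs(d)>12)[0]])
print("sides row 100",[(int(i),int(v)) for i,v in enumerate(np.diff(g[100,200:360]),200) if abs(v)>14])
r=cv2.inRange(cv2.cvtColor(c["color"],cv2.COLOR_RGB2HSV),(0,150,60),(8,255,255));ys,xs=np.nonzero(r);k=(xs>230)&(xs<320);print("red",ys[k].min(),ys[k].max(),xs[k].min(),xs[k].max())
np.savez("w9.npz",s_pos=s["eef_pos"],q=s["orientation"],**c)
t=camera("top");hsv=cv2.cvtColor(t["color"],cv2.COLOR_RGB2HSV);m=cv2.inRange(hsv,(13,90,60),(24,255,255))
m[:,:370]=0;m[:180]=0;m[230:]=0;m[:,440:]=0;ys,xs=np.nonzero(m);P=plane(t,np.c_[xs,ys],.016)[:,:2]*1000;print("combs",len(xs),cv2.minAreaRect(P.astype(np.float32)))
tp=dict(np.load("top.npz"))
for n,b in(("plug",(412,155,450,195)),("ring",(305,128,340,160)),("cap",(165,230,200,265)),("turq",(380,225,425,280)),("orange",(280,168,305,190))):
    x0,y0,x1,y1=b;print(n,"mean abs diff",np.abs(t["color"][y0:y1,x0:x1].astype(int)-tp["color"][y0:y1,x0:x1]).mean().round(2))
```

```text
26.65 [ 0.50798353 -0.12857062  0.36327066] [-0.4566849   0.36552931 -0.35658879] 0.08033780237169588
255 [(3, 18), (4, 18), (14, -22), (15, -46), (16, -46), (17, -19), (28, 14), (29, 24), (30, 21), (62, 13), (63, 26), (64, 13), (154, -16), (155, -27), (156, -17), (161, 24), (162, 25), (164, -21), (165, -30), (166, -17), (170, 29), (171, 23)]
290 [(63, 23), (154, -16), (155, -28), (156, -17), (161, 24), (162, 24), (164, -22), (165, -28), (166, -15), (171, 27), (172, 23)]
sides row 100 [(231, -35), (232, -31), (233, 16), (234, 41), (235, 23), (314, -25), (315, -42), (317, 36), (318, 33)]
red 182 283 263 286
combs 563 ((529.3379516601562, -365.6724548339844), (145.72703552246094, 42.73929214477539), 78.25574493408203)
plug mean abs diff 2.98
ring mean abs diff 3.06
cap mean abs diff 3.17
turq mean abs diff 2.9
orange mean abs diff 2.94
```

Run:
```python
from h import *
w=dict(np.load("w9.npz"));f=lambda uv,z:wplane(w,w["s_pos"],w["q"],uv,z)*1000
lip=f([(255,63.5),(290,63.5)],.0025);fl=f([(255,155.5),(290,155.5)],.0025);rim=f([(255,162.5),(290,162.5)],.048)
print(lip,fl,rim)
h=dict(np.load("w4.npz"));print("handle ends z.092",f([(275,283.5)],.092),"front red edge",f([(275,182)],.092))
t=dict(np.load("top3.npz"));im=t["color"][180:225,375:435]
for n in("top.npz","top3.npz"):
    t=dict(np.load(n));hs=cv2.cvtColor(t["color"],cv2.COLOR_RGB2HSV);m=cv2.inRange(hs,(13,90,60),(24,255,255));m[:,:370]=0;m[:180]=0;m[230:]=0;m[:,440:]=0
    c,_=cv2.findContours(m,0,2);k=max(c,key=cv2.contourArea);print(n,cv2.contourArea(k),cv2.minAreaRect(k))
    P=plane(t,k[:,0],.008 if n=="top.npz" else .016)[:,:2]*1000;print(cv2.minAreaRect(P.astype(np.float32)))
```

```text
[[ 641.86647024 -104.16445269]
 [ 642.70187527 -140.12944062]] [[ 544.70849398 -106.14077644]
 [ 545.62755795 -143.01899954]] [[ 544.31374183 -108.9478214 ]
 [ 545.11742065 -141.03289976]]
handle ends z.092 [[ 444.73336403 -129.88447549]] front red edge [[ 535.95603741 -127.56630157]]
top.npz 495.0 ((404.8009948730469, 203.7291717529297), (46.5542106628418, 12.52200698852539), 13.324530601501465)
((530.3915405273438, -360.424072265625), (149.76214599609375, 41.03425598144531), 77.49824523925781)
top3.npz 558.0 ((405.7117614746094, 203.5470428466797), (48.26701736450195, 13.12429141998291), 12.52880859375)
((530.2282104492188, -361.3256530761719), (154.60104370117188, 42.76554489135742), 78.25574493408203)
```

The scoop reads flat: lip to rear 97.5 mm plus the wall, and the handle where it should be. I check the comb stack once more, numerically, with the wrist camera above it.

Run:
```python
from h import *
from plant import *
plan(sense(),[.505,-.476,.20],np.radians(77.7))
```

```text
delta [-0.032, 0.998, -0.055] roll -1.0 rows 5.0
delta [-0.199, 0.339, -0.022] roll -1.0 rows 3.3
delta [0.0, 0.0, -0.0] roll -0.661 rows 2.2
```

>>> jog_arm --rows '[{"delta_pos": [-0.03, 0.99, -0.1], "roll": -1, "claw": 0}, {"delta_pos": [-0.03, 0.99, -0.1], "roll": -1, "claw": 0}, {"delta_pos": [-0.03, 0.99, -0.1], "roll": -1, "claw": 0}, {"delta_pos": [-0.03, 0.99, -0.1], "roll": -1, "claw": 0}, {"delta_pos": [-0.03, 0.99, -0.1], "roll": -1, "claw": 0}]'

```text
t: 27.25
eef_pos: [0.5059, -0.3724, 0.3842]
orientation: [0.965, 0.26, -0.001, -0.002]
contact_force: [0.5, -0.1, -0.1]
width: 0.0942
grasp_force: 0.0
```

>>> jog_arm --rows '[{"delta_pos": [-0.2, 0.34, 0], "roll": -1, "claw": 0}, {"delta_pos": [-0.2, 0.34, 0], "roll": -1, "claw": 0}, {"delta_pos": [-0.2, 0.34, 0], "roll": -1, "claw": 0}, {"delta_pos": [-0.2, 0.34, 0], "roll": -1, "claw": 0}]'

```text
t: 27.65
eef_pos: [0.5049, -0.4713, 0.3826]
orientation: [0.871, 0.491, -0.0, -0.003]
contact_force: [0.1, 0.3, -0.7]
width: 0.0939
grasp_force: 0.0
```

>>> jog_arm --rows '[{"delta_pos": [0, 0, 0], "roll": -0.66, "claw": 0}, {"delta_pos": [0, 0, 0], "roll": -0.66, "claw": 0}, {"delta_pos": [0, 0, 0], "roll": -0.66, "claw": 0}, {"delta_pos": [0, 0, 0], "roll": -0.66, "claw": 0}]'

```text
t: 28.05
eef_pos: [0.5057, -0.4692, 0.3838]
orientation: [0.779, 0.627, -0.0, -0.002]
contact_force: [0.1, -0.3, -0.0]
width: 0.0937
grasp_force: 0.0
```

Run:
```python
from h import *
from plant import *
s=sense();c=camera("wrist");print(s["t"],s["eef_pos"],np.degrees(yaw(s)))
np.savez("w10.npz",s_pos=s["eef_pos"],q=s["orientation"],**c)
w3=dict(np.load("w3.npz"))
def an(w,z,lab):
    im=w["color"];hsv=cv2.cvtColor(im,cv2.COLOR_RGB2HSV);m=cv2.inRange(hsv,(12,90,40),(26,255,255));m[160:]=0;m[:,:215]=0;m[:,330:]=0
    n,l,st,ce=cv2.connectedComponentsWithStats(m);i=1+st[1:,4].argmax();ys,xs=np.nonzero(l==i)
    p=wplane(w,w["s_pos"],w["q"],np.c_[xs,ys],z).astype(np.float32)*1000;print(lab,st[i].tolist(),cv2.minAreaRect(p))
    x=int(ce[i][0])-6;print([tuple(map(int,im[r,x])) for r in list(range(st[i,1]-4,st[i,1]+7))+list(range(st[i,1]+st[i,3]-8,st[i,1]+st[i,3]+3)) if r>=0])
an(w3,.008,"base before");w=dict(np.load("w10.npz"));an(w,.016,"stack")
```

```text
28.05 [ 0.50568647 -0.46924926  0.38378004] 77.66070386179423
base before [255, 9, 41, 143, 5199] ((528.5997314453125, -359.99871826171875), (149.57928466796875, 40.25640106201172), 77.3940658569336)
[(166, 168, 165), (168, 168, 166), (167, 169, 166), (167, 170, 167), (192, 172, 127), (215, 172, 82), (214, 171, 80), (215, 172, 82), (215, 172, 81), (215, 173, 82), (216, 173, 82), (206, 163, 77), (207, 164, 78), (205, 163, 77), (204, 164, 77), (204, 163, 78), (204, 162, 77), (204, 161, 77), (199, 165, 105), (176, 178, 174), (177, 180, 176), (178, 181, 176)]
stack [258, 21, 39, 138, 5039] ((529.2661743164062, -362.83587646484375), (149.71401977539062, 40.8636474609375), 77.59273529052734)
[(151, 153, 150), (151, 153, 150), (152, 154, 150), (151, 153, 150), (190, 157, 90), (199, 158, 74), (199, 158, 76), (199, 158, 75), (198, 158, 75), (199, 159, 75), (199, 159, 75), (186, 147, 70), (187, 148, 70), (187, 148, 71), (187, 149, 72), (186, 148, 69), (186, 148, 70), (185, 148, 70), (180, 150, 90), (168, 159, 135), (162, 164, 160), (162, 164, 160)]
```

>>> jog_arm --rows '[{"delta_pos": [0.2, 0, 0.1], "roll": 0, "claw": 0}, {"delta_pos": [0.4, 0, 0.16], "roll": 0, "claw": 0}, {"delta_pos": [0.6, 0, 0.16], "roll": 0, "claw": 0}, {"delta_pos": [0.7, 0, 0.16], "roll": 0, "claw": 0}, {"delta_pos": [0.7, 0, 0.16], "roll": 0, "claw": 0}]'

```text
t: 28.6
eef_pos: [0.5439, -0.2941, 0.3453]
orientation: [0.777, 0.629, 0.0, -0.002]
contact_force: [0.6, 0.4, -0.1]
width: 0.0938
grasp_force: 0.0
```

Run:
```python
from h import *
from plant import *
s=sense();c=camera("wrist");print(s["t"],s["eef_pos"],np.degrees(yaw(s)))
w=dict(s_pos=s["eef_pos"],q=s["orientation"],**c);np.savez("w11.npz",**w)
Rm=R.from_quat(w["q"]).as_matrix();im=c["color"]
m=cv2.inRange(cv2.cvtColor(im,cv2.COLOR_RGB2HSV),(12,80,20),(26,255,255));m[300:]=0;m[:,:225]=0;m[:,325:]=0
for u in(262,272,282):
    y=np.nonzero(m[:,u])[0]
    if not len(y):print("none");continue
    r0=y.min();tx=lambda r,z:round(float(((np.r_[wplane(w,w["s_pos"],w["q"],[(u,r)],z)[0],z]-w["s_pos"])@Rm)[0]*1000),1)
    print(u,r0,"end bottom if z=0",tx(r0-.5,0));print([(r,tuple(map(int,im[r,u])),tx(r,.016),tx(r,.008)) for r in range(r0-2,r0+14)])
```

```text
28.6 [ 0.54387194 -0.29408484  0.3452722 ] 77.9351386649134
262 188 end bottom if z=0 5.7
[(186, (87, 87, 86), 11.0, 9.1), (187, (85, 78, 64), 10.0, 8.1), (188, (87, 71, 40), 9.0, 7.1), (189, (93, 74, 36), 8.0, 6.0), (190, (96, 77, 39), 7.0, 5.0), (191, (96, 77, 39), 6.0, 4.0), (192, (89, 71, 37), 4.9, 2.9), (193, (86, 69, 35), 3.9, 1.9), (194, (93, 75, 38), 2.9, 0.9), (195, (95, 77, 39), 1.9, -0.2), (196, (96, 77, 40), 0.9, -1.2), (197, (95, 77, 39), -0.1, -2.3), (198, (95, 76, 38), -1.1, -3.3), (199, (96, 77, 39), -2.2, -4.4), (200, (95, 77, 39), -3.2, -5.4), (201, (96, 78, 40), -4.2, -6.5)]
272 188 end bottom if z=0 5.7
[(186, (84, 85, 83), 11.0, 9.1), (187, (84, 77, 63), 10.0, 8.1), (188, (85, 70, 40), 9.0, 7.1), (189, (91, 74, 38), 8.0, 6.0), (190, (95, 77, 39), 7.0, 5.0), (191, (94, 76, 39), 6.0, 4.0), (192, (88, 71, 37), 4.9, 2.9), (193, (86, 69, 36), 3.9, 1.9), (194, (93, 75, 37), 2.9, 0.9), (195, (95, 77, 40), 1.9, -0.2), (196, (95, 77, 39), 0.9, -1.2), (197, (96, 77, 40), -0.1, -2.3), (198, (96, 77, 39), -1.1, -3.3), (199, (97, 77, 40), -2.2, -4.4), (200, (95, 77, 38), -3.2, -5.4), (201, (95, 77, 39), -4.2, -6.4)]
282 188 end bottom if z=0 5.7
[(186, (86, 87, 85), 11.0, 9.1), (187, (86, 78, 64), 10.0, 8.1), (188, (86, 71, 41), 9.0, 7.1), (189, (92, 75, 39), 8.0, 6.0), (190, (95, 76, 39), 7.0, 5.0), (191, (94, 76, 40), 6.0, 4.0), (192, (88, 72, 37), 5.0, 2.9), (193, (88, 70, 37), 3.9, 1.9), (194, (94, 75, 39), 2.9, 0.9), (195, (96, 78, 39), 1.9, -0.2), (196, (97, 78, 41), 0.9, -1.2), (197, (97, 79, 39), -0.1, -2.3), (198, (98, 79, 41), -1.1, -3.3), (199, (97, 79, 40), -2.2, -4.3), (200, (97, 79, 40), -3.2, -5.4), (201, (97, 79, 40), -4.2, -6.4)]
```

The row profile shows a bright ledge of the base about 2.7 mm wide beyond the top comb's hole end. I mend this by re-gripping the top comb alone and shifting it 2.7 mm towards the hole end.

Run:
```python
from h import *
from plant import *
plan(sense(),[.534,-.3430,.045],np.radians(77.5))
```

```text
delta [-0.191, 0.002, 0.483] roll 0.012 rows 2.6
```

>>> jog_arm --rows '[{"delta_pos": [-0.1, 0.002, 0.05], "roll": 0.012, "claw": 0.3}, {"delta_pos": [-0.191, 0.002, 0.2], "roll": 0.012, "claw": 0.3}, {"delta_pos": [-0.191, 0.002, 0.35], "roll": 0.012, "claw": 0.3}, {"delta_pos": [-0.191, 0.002, 0.483], "roll": 0.012, "claw": 0.3}, {"delta_pos": [-0.191, 0.002, 0.483], "roll": 0.012, "claw": 0.3}]'

```text
t: 29.15
eef_pos: [0.5306, -0.3451, 0.2197]
orientation: [0.782, 0.624, -0.001, -0.006]
contact_force: [-0.7, 0.5, 0.1]
width: 0.0662
grasp_force: 0.0
```

>>> jog_arm --rows '[{"delta_pos": [0, 0, 0.03], "roll": 0, "claw": 0.3}, {"delta_pos": [0, 0, 0.06], "roll": 0, "claw": 0.3}, {"delta_pos": [0, 0, 0.06], "roll": 0, "claw": 0.3}, {"delta_pos": [0, 0, 0.06], "roll": 0, "claw": 0.3}]'

```text
t: 29.55
eef_pos: [0.5342, -0.3456, 0.2125]
orientation: [0.781, 0.625, 0.0, 0.001]
contact_force: [0.6, 0.3, 0.5]
width: 0.0658
grasp_force: 0.0
```

Run:
```python
from h import *
from plant import *
s=sense();print(s["t"],s["eef_pos"],np.degrees(yaw(s)),s["contact_force"],s["width"])
```

```text
29.55 [ 0.53417885 -0.34562695  0.21250268] 77.34795371343789 [0.63306587 0.30158744 0.50142073] 0.06579440361575978
```

>>> jog_arm --rows '[{"delta_pos": [0, 0, 0.013], "roll": 0, "claw": 0.3}, {"delta_pos": [0, 0, 0.013], "roll": 0, "claw": 0.65}, {"delta_pos": [0, 0, 0.013], "roll": 0, "claw": 0.65}, {"delta_pos": [0, 0, 0.013], "roll": 0, "claw": 0.65}, {"delta_pos": [0, 0, 0.013], "roll": 0, "claw": 0.65}]' --force 25

```text
t: 30.05
eef_pos: [0.5336, -0.3452, 0.208]
orientation: [0.781, 0.625, -0.0, -0.0]
contact_force: [-0.2, 0.3, 1.2]
width: 0.0398
grasp_force: 25.0
```

>>> jog_arm --rows '[{"delta_pos": [0, 0, 0], "roll": 0, "claw": 0.7}, {"delta_pos": [0, 0, 0], "roll": 0, "claw": 0.7}, {"delta_pos": [0, 0, 0], "roll": 0, "claw": 0.7}]'

```text
t: 30.35
eef_pos: [0.5336, -0.3453, 0.208]
orientation: [0.781, 0.625, -0.0, -0.0]
contact_force: [-1.0, 1.2, 1.5]
width: 0.0396
grasp_force: 25.0
```

>>> jog_arm --rows '[{"delta_pos": [0, 0, -0.012], "roll": 0, "claw": 0.7}, {"delta_pos": [0, 0, -0.024], "roll": 0, "claw": 0.7}, {"delta_pos": [0.011, 0, -0.024], "roll": 0, "claw": 0.7}, {"delta_pos": [0.011, 0, -0.024], "roll": 0, "claw": 0.7}]'

```text
t: 30.75
eef_pos: [0.5342, -0.3422, 0.2136]
orientation: [0.781, 0.625, 0.0, -0.0]
contact_force: [-0.4, 0.1, -3.3]
width: 0.0396
grasp_force: 25.0
```

Run:
```python
from h import *
from plant import *
s=sense();d=s["eef_pos"]-[.5336,-.3453,.208];a=yaw(s);print(s["t"],s["eef_pos"],s["contact_force"],"along",(d[0]*np.cos(a)+d[1]*np.sin(a))*1000,"lat",(d[0]*np.sin(a)-d[1]*np.cos(a))*1000)
```

```text
30.75 [ 0.5342351  -0.34217848  0.21356548] [-0.43352294  0.05742117 -3.28327851] along 3.1848206894086526 lat -0.06424610858165279
```

>>> jog_arm --rows '[{"delta_pos": [-0.001, 0, 0.012], "roll": 0, "claw": 0.7}, {"delta_pos": [-0.001, 0, 0.022], "roll": 0, "claw": 0.7}, {"delta_pos": [-0.001, 0, 0.026], "roll": 0, "claw": 0.7}, {"delta_pos": [-0.001, 0, 0.026], "roll": 0, "claw": 0.7}]'

```text
t: 31.15
eef_pos: [0.5342, -0.3428, 0.208]
orientation: [0.781, 0.625, -0.0, -0.0]
contact_force: [-1.3, 2.6, 3.4]
width: 0.0394
grasp_force: 25.0
```

>>> jog_arm --rows '[{"delta_pos": [0, 0, 0], "roll": 0, "claw": 0.4}, {"delta_pos": [0, 0, 0], "roll": 0, "claw": 0.4}, {"delta_pos": [0, 0, 0], "roll": 0, "claw": 0.4}, {"delta_pos": [0, 0, 0.012], "roll": 0, "claw": 0.4}, {"delta_pos": [0, 0, 0.02], "roll": 0, "claw": 0.4}]'

```text
t: 31.65
eef_pos: [0.5342, -0.3429, 0.2021]
orientation: [0.781, 0.625, 0.0, 0.0]
contact_force: [-0.1, 0.1, -0.7]
width: 0.0562
grasp_force: 0.0
```

>>> jog_arm --rows '[{"delta_pos": [0, 0, 0], "roll": 0, "claw": 0.65}, {"delta_pos": [0, 0, 0], "roll": 0, "claw": 0.65}, {"delta_pos": [0, 0, 0], "roll": 0, "claw": 0.65}, {"delta_pos": [0, 0, 0], "roll": 0, "claw": 0.65}, {"delta_pos": [0, 0, 0], "roll": 0, "claw": 0.65}]' --force 15

```text
t: 32.15
eef_pos: [0.534, -0.3428, 0.2022]
orientation: [0.781, 0.625, -0.0, -0.0]
contact_force: [-0.5, 0.2, -0.5]
width: 0.0401
grasp_force: 15.0
```

>>> jog_arm --rows '[{"delta_pos": [0, 0, 0], "roll": 0, "claw": 0.3}, {"delta_pos": [0, 0, 0], "roll": 0, "claw": 0.3}, {"delta_pos": [0, 0, 0], "roll": 0, "claw": 0.3}, {"delta_pos": [0, 0, -0.2], "roll": 0, "claw": 0.3}, {"delta_pos": [0, 0, -0.4], "roll": 0, "claw": 0}]'

```text
t: 32.65
eef_pos: [0.5335, -0.3422, 0.3008]
orientation: [0.781, 0.625, -0.001, -0.003]
contact_force: [1.4, -0.3, 0.4]
width: 0.0705
grasp_force: 0.0
```

>>> jog_arm --rows '[{"delta_pos": [0.15, 0, -0.17], "roll": 0, "claw": 0}, {"delta_pos": [0.2, 0, -0.17], "roll": 0, "claw": 0}, {"delta_pos": [0.2, 0, -0.17], "roll": 0, "claw": 0}, {"delta_pos": [0.2, 0, -0.17], "roll": 0, "claw": 0}]'

```text
t: 33.05
eef_pos: [0.5447, -0.2936, 0.3431]
orientation: [0.78, 0.625, -0.001, -0.001]
contact_force: [-0.2, -0.3, -0.5]
width: 0.0939
grasp_force: 0.0
```

Run:
```python
from h import *
from plant import *
s=sense();c=camera("wrist");print(s["t"],s["eef_pos"],np.degrees(yaw(s)))
w=dict(s_pos=s["eef_pos"],q=s["orientation"],**c);np.savez("w12.npz",**w)
Rm=R.from_quat(w["q"]).as_matrix();im=c["color"]
m=cv2.inRange(cv2.cvtColor(im,cv2.COLOR_RGB2HSV),(12,80,20),(26,255,255));m[300:]=0;m[:,:225]=0;m[:,325:]=0
for u in(265,280):
    y=np.nonzero(m[:,u])[0]
    r0=y.min();tx=lambda r,z:round(float(((np.r_[wplane(w,w["s_pos"],w["q"],[(u,r)],z)[0],z]-w["s_pos"])@Rm)[0]*1000),1)
    print(u,r0,[(r,int(im[r,u].sum()),tx(r,.016),tx(r,.008),tx(r,0)) for r in range(r0-2,r0+12)])
```

```text
33.05 [ 0.54467932 -0.29359472  0.34313753] 77.39593975126523
265 188 [(186, 264, 11.5, 9.6, 7.8), (187, 238, 10.5, 8.6, 6.7), (188, 207, 9.5, 7.6, 5.7), (189, 194, 8.5, 6.6, 4.6), (190, 195, 7.5, 5.5, 3.6), (191, 193, 6.5, 4.5, 2.5), (192, 202, 5.5, 3.5, 1.5), (193, 213, 4.5, 2.4, 0.4), (194, 210, 3.5, 1.4, -0.6), (195, 208, 2.5, 0.4, -1.7), (196, 208, 1.5, -0.7, -2.8), (197, 209, 0.4, -1.7, -3.8), (198, 210, -0.6, -2.7, -4.9), (199, 209, -1.6, -3.8, -6.0)]
280 188 [(186, 258, 11.5, 9.6, 7.8), (187, 237, 10.5, 8.6, 6.7), (188, 204, 9.5, 7.6, 5.7), (189, 194, 8.5, 6.6, 4.6), (190, 192, 7.5, 5.5, 3.6), (191, 193, 6.5, 4.5, 2.5), (192, 206, 5.5, 3.5, 1.5), (193, 212, 4.5, 2.5, 0.4), (194, 211, 3.5, 1.4, -0.6), (195, 210, 2.5, 0.4, -1.7), (196, 213, 1.5, -0.6, -2.8), (197, 213, 0.5, -1.7, -3.8), (198, 210, -0.6, -2.7, -4.9), (199, 210, -1.6, -3.8, -6.0)]
```

The hole-end face is now one continuous dark band with no ledge, so the ends align to about 0.5 mm. I hand in.

Run:
```python
from h import *
from plant import *
t=camera("top");m=cv2.inRange(cv2.cvtColor(t["color"],cv2.COLOR_RGB2HSV),(24,110,60),(34,255,255))
n,l,st,ce=cv2.connectedComponentsWithStats(m)
for i in range(1,n):
    if st[i,4]>15 and 100<st[i,1]<300: print(st[i].tolist(),plane(t,ce[i],.024)[0].round(3))
print(finish_job())
```

```text
[165, 183, 23, 12, 200] [0.566 0.381 0.024]
[187, 199, 10, 11, 87] [0.516 0.329 0.024]
[169, 203, 11, 11, 104] [0.502 0.385 0.024]
[172, 239, 21, 19, 305] [0.375 0.355 0.024]
the job is handed in; nothing more can be done
None
```

I handed in the job at about 33 s of the 72 s allowed: comb_top lies squarely on comb_base, all four yellow balls are in the case, the scoop is flat on the shelf and let go, and the bystanders were not moved.

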